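# Check the spring clips and put them away in the toolbox

### The job

Put away the spring clips lying on the glassworking bench: first lift the toolbox lid gently back onto its stop, then feel the spring of each clip by squeezing its handles and put the stiff ones in the toolbox and the weak ones, which give right in under a light squeeze, in the grey scrap bin. When all are sorted, lower the lid gently until it is fully closed, and leave everything else on the bench where it is.

Things in the scene. Friction and masses are not known exactly. Their poses are not given: they have to be found in the camera images.
- toolbox: brown plastic toolbox fixed to the bench, 180 (x) x 260 (y) x 75 mm high, walls and floor 5 mm thick, empty inside. Origin: centre of its underside. Its front (-x side, with the lid's pull handle) faces the robot roughly; the lid's hinge runs along its far (+x) rim, so its own x points from the front to the hinge
- lid (a joint): angle of the toolbox lid (rad): 0 closed (where it starts), 1.75 leaning back on its stop (a little past upright, where it stays by itself). A 0.35 kg slab, 183 mm from hinge to front edge, 264 mm wide, 12 mm thick. The hinge is nearly free: let go short of upright, the lid falls shut
- lid_handle (a point): middle of the round steel bar of the lid's wire pull handle: bar 10 mm thick, 100 mm long, parallel to the hinge, held 45 mm in front of the lid's front edge (228 mm from the hinge, in the plane of the lid); moves with the lid. It can be pinched from above, one finger either side (the fingers closing across the bar), and turns between the pads while the lid swings
- lid_hinge (a point): point on the hinge axis at the middle of the toolbox's far rim, 92 mm behind the toolbox's centre and 76 mm above the bench. The handle bar's middle is 7 mm above the hinge's height when the lid is closed
- bin: grey open scrap bin fixed to the bench, 160 x 160 x 70 mm high, walls and floor 5 mm thick; origin: centre of its underside; a few flat scraps lie on its floor
- clip_1: spring clip lying on its side: two steel levers on a pivot, 122 mm long, 22 mm high as it lies, 0.08 kg. Origin: the pivot, at its underside; z up. Its x runs along it to the closed jaws (tips at x = +52 mm); the two orange handle grips lie at x = -67 to -33 mm, y = +28 and -28 mm: 56 mm over their outsides when let go, 36 mm squeezed. 4 to 6 of the six are present (absent: None)
- clip_2: spring clip, same in shape and look as clip_1. Of any clip: squeezed at the middle of its grips (x = -50 mm), a stiff one hardly moves below about 18 N a side and needs 23 N to give fully; a weak one starts to give at about 3.5 N and is fully squeezed at 6 N. All look alike; which ones are weak can only be felt. Usually one or two are weak, sometimes none
- clip_3: spring clip, same in shape and look as clip_1; stiff or weak (see clip_2); None if absent
- clip_4: spring clip, same in shape and look as clip_1; stiff or weak (see clip_2); None if absent
- clip_5: spring clip, same in shape and look as clip_1; stiff or weak (see clip_2); None if absent
- clip_6: spring clip, same in shape and look as clip_1; stiff or weak (see clip_2); None if absent
- paddle: graphite paddle with handle, 200 mm; not part of the job, leave it alone
- jar: amber glass jar, 60 mm across, 70 mm high; not part of the job, leave it alone
- phone: black phone, 75 x 150 x 9 mm; not part of the job, leave it alone
- brush: brush, 170 mm; not part of the job, leave it alone
- cork: cork stopper, 44 mm across, 32 mm high; not part of the job, leave it alone
- tin: small aluminium tin, 56 mm across, 50 mm high; not part of the job, leave it alone
- stopper: green glass stopper, 48 mm across, 45 mm high; not part of the job, leave it alone
Not all that is in view belongs to the job. What is shaped like the clip_4 but blue is not meant.

How it is judged:
On the way, in this order (a step that is already met when the one before it is completed fails the run):
1. the toolbox lid is open on its stop (value of joint lid above 1.68 rad), for 0.2 s.
2. with the lid still open, all stiff clips are in the toolbox and all weak ones in the scrap bin (((x of clip_1 in the frame of toolbox between -0.09 and 0.09 m and y of clip_1 in the frame of toolbox between -0.13 and 0.13 m and z of clip_1 in the frame of toolbox between -0.005 and 0.075 m and contact force between clip_1_c3 and clip_1_arm_c3 above 10 N) or (x of clip_1 in the frame of bin between -0.08 and 0.08 m and y of clip_1 in the frame of bin between -0.08 and 0.08 m and z of clip_1 in the frame of bin between -0.005 and 0.07 m and contact force between clip_1_c3 and clip_1_arm_c3 below 10 N)) and ((x of clip_2 in the frame of toolbox between -0.09 and 0.09 m and y of clip_2 in the frame of toolbox between -0.13 and 0.13 m and z of clip_2 in the frame of toolbox between -0.005 and 0.075 m and contact force between clip_2_c3 and clip_2_arm_c3 above 10 N) or (x of clip_2 in the frame of bin between -0.08 and 0.08 m and y of clip_2 in the frame of bin between -0.08 and 0.08 m and z of clip_2 in the frame of bin between -0.005 and 0.07 m and contact force between clip_2_c3 and clip_2_arm_c3 below 10 N)) and ((x of clip_3 in the frame of toolbox between -0.09 and 0.09 m and y of clip_3 in the frame of toolbox between -0.13 and 0.13 m and z of clip_3 in the frame of toolbox between -0.005 and 0.075 m and contact force between clip_3_c3 and clip_3_arm_c3 above 10 N) or (x of clip_3 in the frame of bin between -0.08 and 0.08 m and y of clip_3 in the frame of bin between -0.08 and 0.08 m and z of clip_3 in the frame of bin between -0.005 and 0.07 m and contact force between clip_3_c3 and clip_3_arm_c3 below 10 N)) and ((x of clip_4 in the frame of toolbox between -0.09 and 0.09 m and y of clip_4 in the frame of toolbox between -0.13 and 0.13 m and z of clip_4 in the frame of toolbox between -0.005 and 0.075 m and contact force between clip_4_c3 and clip_4_arm_c3 above 10 N) or (x of clip_4 in the frame of bin between -0.08 and 0.08 m and y of clip_4 in the frame of bin between -0.08 and 0.08 m and z of clip_4 in the frame of bin between -0.005 and 0.07 m and contact force between clip_4_c3 and clip_4_arm_c3 below 10 N)) and ((x of clip_5 in the frame of toolbox between -0.09 and 0.09 m and y of clip_5 in the frame of toolbox between -0.13 and 0.13 m and z of clip_5 in the frame of toolbox between -0.005 and 0.075 m and contact force between clip_5_c3 and clip_5_arm_c3 above 10 N) or (x of clip_5 in the frame of bin between -0.08 and 0.08 m and y of clip_5 in the frame of bin between -0.08 and 0.08 m and z of clip_5 in the frame of bin between -0.005 and 0.07 m and contact force between clip_5_c3 and clip_5_arm_c3 below 10 N)) and ((x of clip_6 in the frame of toolbox between -0.09 and 0.09 m and y of clip_6 in the frame of toolbox between -0.13 and 0.13 m and z of clip_6 in the frame of toolbox between -0.005 and 0.075 m and contact force between clip_6_c3 and clip_6_arm_c3 above 10 N) or (x of clip_6 in the frame of bin between -0.08 and 0.08 m and y of clip_6 in the frame of bin between -0.08 and 0.08 m and z of clip_6 in the frame of bin between -0.005 and 0.07 m and contact force between clip_6_c3 and clip_6_arm_c3 below 10 N)) and value of joint lid above 1.5 rad), for 0.2 s.
3. the lid is closed (value of joint lid below 0.035 rad), for 0.2 s.
At the end, for the whole second after the job is handed in: every stiff clip (its jaws press together with about 18 N; a weak one with under 4 N) lies inside the toolbox (its pivot within the walls and below the rim), every weak clip lies inside the scrap bin, all at rest, and the lid is closed (within 0.035 rad, 8 mm at the front) (((x of clip_1 in the frame of toolbox between -0.09 and 0.09 m and y of clip_1 in the frame of toolbox between -0.13 and 0.13 m and z of clip_1 in the frame of toolbox between -0.005 and 0.075 m and contact force between clip_1_c3 and clip_1_arm_c3 above 10 N) or (x of clip_1 in the frame of bin between -0.08 and 0.08 m and y of clip_1 in the frame of bin between -0.08 and 0.08 m and z of clip_1 in the frame of bin between -0.005 and 0.07 m and contact force between clip_1_c3 and clip_1_arm_c3 below 10 N)) and ((x of clip_2 in the frame of toolbox between -0.09 and 0.09 m and y of clip_2 in the frame of toolbox between -0.13 and 0.13 m and z of clip_2 in the frame of toolbox between -0.005 and 0.075 m and contact force between clip_2_c3 and clip_2_arm_c3 above 10 N) or (x of clip_2 in the frame of bin between -0.08 and 0.08 m and y of clip_2 in the frame of bin between -0.08 and 0.08 m and z of clip_2 in the frame of bin between -0.005 and 0.07 m and contact force between clip_2_c3 and clip_2_arm_c3 below 10 N)) and ((x of clip_3 in the frame of toolbox between -0.09 and 0.09 m and y of clip_3 in the frame of toolbox between -0.13 and 0.13 m and z of clip_3 in the frame of toolbox between -0.005 and 0.075 m and contact force between clip_3_c3 and clip_3_arm_c3 above 10 N) or (x of clip_3 in the frame of bin between -0.08 and 0.08 m and y of clip_3 in the frame of bin between -0.08 and 0.08 m and z of clip_3 in the frame of bin between -0.005 and 0.07 m and contact force between clip_3_c3 and clip_3_arm_c3 below 10 N)) and ((x of clip_4 in the frame of toolbox between -0.09 and 0.09 m and y of clip_4 in the frame of toolbox between -0.13 and 0.13 m and z of clip_4 in the frame of toolbox between -0.005 and 0.075 m and contact force between clip_4_c3 and clip_4_arm_c3 above 10 N) or (x of clip_4 in the frame of bin between -0.08 and 0.08 m and y of clip_4 in the frame of bin between -0.08 and 0.08 m and z of clip_4 in the frame of bin between -0.005 and 0.07 m and contact force between clip_4_c3 and clip_4_arm_c3 below 10 N)) and ((x of clip_5 in the frame of toolbox between -0.09 and 0.09 m and y of clip_5 in the frame of toolbox between -0.13 and 0.13 m and z of clip_5 in the frame of toolbox between -0.005 and 0.075 m and contact force between clip_5_c3 and clip_5_arm_c3 above 10 N) or (x of clip_5 in the frame of bin between -0.08 and 0.08 m and y of clip_5 in the frame of bin between -0.08 and 0.08 m and z of clip_5 in the frame of bin between -0.005 and 0.07 m and contact force between clip_5_c3 and clip_5_arm_c3 below 10 N)) and ((x of clip_6 in the frame of toolbox between -0.09 and 0.09 m and y of clip_6 in the frame of toolbox between -0.13 and 0.13 m and z of clip_6 in the frame of toolbox between -0.005 and 0.075 m and contact force between clip_6_c3 and clip_6_arm_c3 above 10 N) or (x of clip_6 in the frame of bin between -0.08 and 0.08 m and y of clip_6 in the frame of bin between -0.08 and 0.08 m and z of clip_6 in the frame of bin between -0.005 and 0.07 m and contact force between clip_6_c3 and clip_6_arm_c3 below 10 N)) and value of joint lid below 0.035 rad and linear speed of each of clip_1, clip_2, clip_3, clip_4, clip_5, clip_6 below 0.03 m/s); the robot touches nothing.
It fails at once if the lid is let fall shut (faster than 2 rad/s, 0.4 m/s at its edge, in the last 0.1 rad) (value of joint lid below 0.1 rad and velocity of joint lid below -2 rad/s).
It fails at once if the lid is flung against its stop (faster than 2 rad/s in the last 0.1 rad) (value of joint lid above 1.65 rad and velocity of joint lid above 2 rad/s).
It fails at once if another thing on the bench is shifted by more than 40 mm (distance of any of paddle, jar, phone, brush, cork, tin, stopper from where it was at the start of the episode above 0.04 m).
Of clip_1, clip_2, clip_3, clip_4, clip_5, clip_6 only 4 to 6 are there at a start; the rules pass over those that are not, and their reading is None.
At some moment in a run one of clip_1, clip_2, clip_3, clip_4, clip_5, clip_6 may be knocked a few centimetres aside while the robot is not near it.
It also fails if it takes over 210 s, if anything falls off the work surface, if the arm or the gripper's body presses on something with over 40 N, if the wrist force passes 120 N, or if a joint passes its speed limit or range.

### The arm

A 7-joint arm with a two-finger parallel gripper is mounted at the origin on the work surface. World frame = base frame: x ahead of the robot, y to its left, z up, the work surface at z = 0. Lengths are in m, angles in rad, forces in N, time in s.
With the tool pointing down it reaches from about 0.4 to 0.85 m from the base axis. Payload 4.5 kg.
Tool frame: the origin (TCP) lies midway between the tips of the shut fingers; the grasp point (between the pads) lies 19 mm behind it; z points along the fingers, y is the line along which they close (so a half turn about z gives the same grasp; the last joint's range is limited). The gripper opens to 88 mm and grips with 3 to 60 N. Pads are 18 mm wide; open, the fingers measure 123 mm over their backs; the gripper's body (75 mm by 187 mm) begins 45 mm behind the grasp point.
Start: joints at [-1.229, 0.689, -0.195, 1.565, 0.157, 0.902, -0.215], TCP at [0.189, 0.596, 0.214] pointing down, gripper open.
Joint ranges: [-3.01, 3.01], [-0.46, 2.08], [-1.47, 1.51], [0.13, 2.56], [-1, 4.14], [0.04, 2.09], [-2.66, 2.66]. Speed limits (rad/s): [2.57, 2.57, 3.14, 3.14, 3.14, 3.14, 3.14].

### API

Orientations are given as a unit quaternion [x, y, z, w].
In Python, from plant import r, eyes, finish_job gives the robot as it stands. The module is installed in compiled form; this text tells all that it offers.
- The arm moves only by the tool move_arm, never from a script. Its argument "motion" is a list of rows, each a list of 7 numbers: the shift along the tool's x, y, z in mm, then the turn, a rotation vector about the tool's x, y, z in degrees, then the closure, from 0 (fully open) to 1 (shut). A call has 1 to 5 rows; each row is the pose to reach, as a shift and turn from the pose commanded when the call began, along the tool's axes at that moment; what a row does not reach only later rows make up. A row lasts 1/8 s, in which the tool goes at most 62.5 mm and 10.7 degrees, less where a joint would pass 70% of its speed; a pose out of reach is approached as far as the arm can. A call with a gripper value outside its range is refused whole. The fingers move at their own pace and stop on an object; "newtons" is the grip in N (left out, the last holds). Time passes only in rows, so rows that repeat a pose let the fingers close. It gives the time, the measured TCP pose, the force, the opening and the grip force at its end, in the units of the state.
- r.get_state(): the state, without advancing time (a new reading comes with each control period).
- eyes.snapshot(name): name is "scene" or "top" or "wrist"; returns a dict with "frame" (420x560x3 uint8, red, green, blue), "z_map" (420x560 float32, m along the optical axis (not along the pixel's ray), 0 where there is no reading), "intrinsics" (3x3 intrinsics, pixels), "world_to_cam" (4x4, takes a point from world to camera coordinates). Camera axes: x right, y down, z forward; pixel columns grow to the right and rows downward; lengths in m; the calibration is good to about 2 mm. The wrist camera is an equidistant fisheye: a pixel r from the principal point sees the ray r / f radians off the axis. A picture is of the moment at which its call begins.
- finish_job(): hands the job in; it is judged then, once.
The state is a dict: "clock": time; "q": joint angles; "qd": joint speeds; "joint_torque": joint torques, N m; "tool_pos": TCP position; "eef_rot": TCP orientation; "contact_force": force on the tool from outside, world axes, zero at the start; "moment": the same for the moment, N m; "opening": opening from 0.0 (shut) to 1.0 (fully open); "finger_force": force on a finger pad.
Only numpy, scipy, OpenCV 4.12 (cv2) and the standard library are available. Lean on these libraries where they do the work, as an engineer would, in place of code of your own. Each camera call takes 0.05 s, during which the arm holds its last target. There are 200 camera calls.

## Working session

There is one attempt and no reset: what is moved stays moved. The work goes in short steps, Python scripts to look and compute and a tool call to move; the robot and the scene stay as the last step left them, time stands still between calls to the robot, and variables do not carry over. Pictures are saved under pics/ and viewed, at most 14 in all, crops included, and the job is handed in when it is done.

Besides the shell and the picture viewer there is one more tool, called after "Call:" by a JSON object that holds its "api" and its "payload". move_arm: Moves the arm, as the interface text tells. Its arguments: {"type":"object","properties":{"motion":{"type":"array","items":{"type":"array","items":{"type":"number"}}},"newtons":{"type":"number"}},"required":["motion"]}

```bash
mkdir -p pics
cat > h.py <<'E'
import numpy as np, cv2
from scipy.spatial.transform import Rotation as R
from plant import r, eyes, finish_job
def world(s):
    z=s["z_map"];K=s["intrinsics"];T=np.linalg.inv(s["world_to_cam"])
    v,u=np.mgrid[:z.shape[0],:z.shape[1]]
    P=np.stack([(u-K[0,2])/K[0,0]*z,(v-K[1,2])/K[1,1]*z,z,np.ones_like(z)],-1)
    return (P@T.T)[...,:3]
def save(n,im): cv2.imwrite("pics/"+n+".png",im[...,::-1])
E
python3 - <<'E'
from h import *
a=eyes.snapshot("top");b=eyes.snapshot("scene")
save("top0",a["frame"]);save("scene0",b["frame"])
np.savez("top0.npz",**a);np.savez("scene0.npz",**b)
s=r.get_state();print(s["tool_pos"],s["eef_rot"],s["clock"],s["opening"])
E
```

```text
[0.18923351 0.59505425 0.21349736] [ 1.53288136e-01  9.88181210e-01 -8.00011596e-04 -6.41339820e-05] 0.1 1.0015059428180884
```

View pics/top0.png

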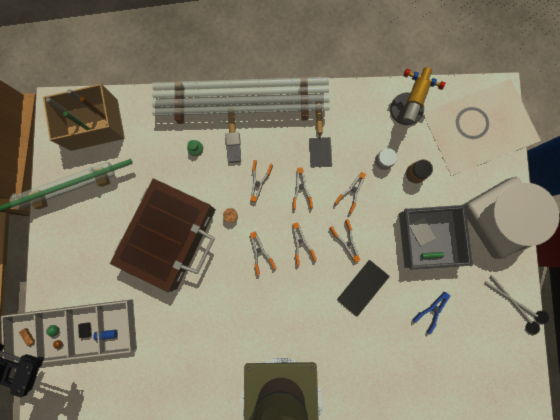

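View pics/scene0.png

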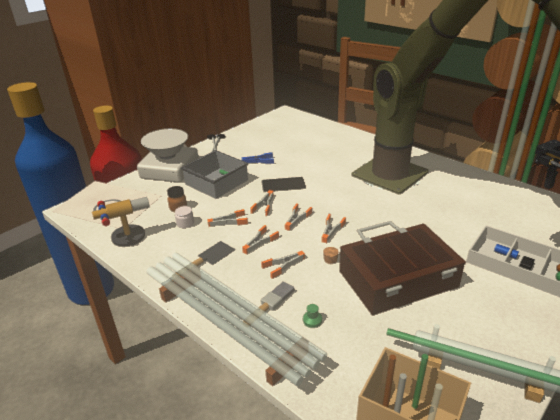

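```bash
cat > seg.py <<'E'
from h import *
def clips(s,verbose=True):
    W=world(s);f=s["frame"];hsv=cv2.cvtColor(f,cv2.COLOR_RGB2HSV)
    m=((hsv[...,0]<14)&(hsv[...,1]>170)&(hsv[...,2]>120)&(W[...,2]<.032)&(W[...,2]>-.01)).astype(np.uint8)
    n,l,st,c=cv2.connectedComponentsWithStats(m)
    out=[]
    for i in range(1,n):
        if st[i,4]<8: continue
        p=W[l==i]
        out.append((st[i,4],c[i].round(1),p[:,:2].mean(0).round(4),np.percentile(p[:,2],80).round(4)))
    return out
E
python3 - <<'E'
from seg import *
a=dict(np.load("top0.npz"))
for o in clips(a): print(o)
W=world(a)
z=W[...,2]
# toolbox lid top
m=((z>.06)&(z<.11)&(W[...,1]>.05)&(W[...,0]>.2)).astype(np.uint8)
n,l,st,c=cv2.connectedComponentsWithStats(m)
for i in range(1,n):
    if st[i,4]>40:
        p=W[l==i]; print(st[i],c[i],p.mean(0).round(3), cv2.minAreaRect(p[:,:2].astype(np.float32)))
m=((z>.055)&(z<.085)&(W[...,1]<-.2)&(W[...,0]>.1)).astype(np.uint8)
n,l,st,c=cv2.connectedComponentsWithStats(m)
for i in range(1,n):
    if st[i,4]>40:
        p=W[l==i]; print(st[i],c[i],p.mean(0).round(3), cv2.minAreaRect(p[:,:2].astype(np.float32)))
for u,v in [(212,237),(196,271),(265,170),(207,260)]: print(u,v,W[v,u].round(3))
K=a["intrinsics"];print(K[0,0])
f=a["frame"][110:310,100:480];save("zoom",cv2.resize(f,None,fx=2.1,fy=2.1,interpolation=cv2.INTER_CUBIC))
E
```

```text
(np.int32(8), array([293.2, 206. ]), array([ 0.5494, -0.0488]), np.float64(0.024))
(np.int32(13), array([252.9, 234.4]), array([0.4689, 0.0705]), np.float64(0.0237))
(np.int32(18), array([297.1, 259.9]), array([ 0.3926, -0.0556]), np.float64(0.0235))
(np.int32(8), array([314.1, 258.4]), array([ 0.396 , -0.1047]), np.float64(0.0235))
(np.int32(21), array([256.6, 269.1]), array([0.3688, 0.0613]), np.float64(0.0235))
[152  79 105  10 566] [205.59363958  83.13427562] [0.914 0.201 0.063] ((0.9138094782829285, 0.20566922426223755), (0.022388514131307602, 0.3081701099872589), 0.1880289614200592)
[  43   84   74   61 1551] [ 79.27724049 115.54158607] [0.817 0.56  0.088] ((0.8210105299949646, 0.5594979524612427), (0.1335027813911438, 0.17306965589523315), 11.209229469299316)
[212  88  45   7 149] [233.73825503  90.70469799] [0.889 0.118 0.062] ((0.888827383518219, 0.1170864850282669), (0.12984219193458557, 0.015565372072160244), 89.74317932128906)
[152  90  57   7 198] [179.68686869  92.44444444] [0.889 0.277 0.062] ((0.8886571526527405, 0.27637961506843567), (0.16643981635570526, 0.016900729
[... 910 characters left out ...]
4.02865600585938)
[413 160  20  19 303] [422.34653465 168.74587459] [ 0.64  -0.412  0.069] ((0.6396781206130981, -0.41347360610961914), (0.05023331195116043, 0.05213797464966774), 0.7260416150093079)
[ 469  177   62   81 1323] [494.70823885 219.56386999] [ 0.493 -0.605  0.059] ((0.4986219108104706, -0.6476174592971802), (0.18074572086334229, 0.16470816731452942), 27.303428649902344)
[404 204  69  66 914] [440.34901532 236.37308534] [ 0.45  -0.449  0.069] ((0.4496387541294098, -0.44153082370758057), (0.16838562488555908, 0.16977475583553314), 2.7470664978027344)
212 237 [0.46  0.179 0.084]
196 271 [0.369 0.221 0.091]
265 170 [0.664 0.033 0.   ]
207 260 [ 0.398  0.209 -0.001]
390.2709883787656
```

View pics/zoom.png

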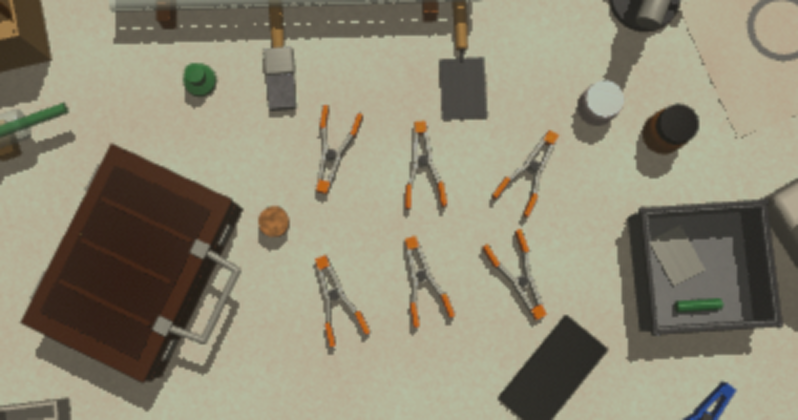

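```bash
cat > seg.py <<'E'
from h import *
def clips(s):
    W=world(s);f=s["frame"];hsv=cv2.cvtColor(f,cv2.COLOR_RGB2HSV)
    zm=((W[...,2]>.008)&(W[...,2]<.034)&(W[...,0]>.25)&(W[...,0]<.8)&(abs(W[...,1])<.45)).astype(np.uint8)
    zm=cv2.morphologyEx(zm,cv2.MORPH_CLOSE,np.ones((3,3)))
    om=(hsv[...,0]<15)&(hsv[...,1]>110)&(hsv[...,2]>90)
    n,l,st,c=cv2.connectedComponentsWithStats(zm)
    out=[]
    for i in range(1,n):
        k=l==i
        if st[i,4]<60 or (k&om).sum()<12: continue
        q=W[k][:,:2]; o=W[k&om][:,:2]
        # long axis by PCA; jaw end = end where spread is narrow
        m=q.mean(0);e=np.linalg.eigh(np.cov((q-m).T))[1][:,1];n_=np.array([-e[1],e[0]])
        t=(q-m)@e; w=(q-m)@n_
        hi=w[t>np.percentile(t,75)];lo=w[t<np.percentile(t,25)]
        if hi.std()>lo.std(): e=-e;n_=-n_;t=-t;w=-w
        J=(o-m)@e; jaw=o[J>.02]
        g=o[J<-.0];gw=(g-m)@n_
        if len(jaw)<2 or len(g)<4: print('odd',st[i],m);continue
        g1=g[gw>0].mean(0);g2=g[gw<0].mean(0);gm=(g1+g2)/2
        d=jaw.mean(0)-gm; yaw=np.arctan2(d[1],d[0])
        # ends
        T=(q-gm)@(d/np.linalg.norm(d))
        mid=(T.min()+T.max())/2
        piv=gm+d/np.linalg.norm(d)*(mid+.0075)
        out.append(dict(px=c[i].round(0),piv=piv.round(4),yaw=round(np.degrees(yaw),1),gm=gm.round(4),span=round(np.linalg.norm(g1-g2),4),len=round(T.max()-T.min(),4),jl=round(np.linalg.norm(d),4)))
    return out
E
python3 - <<'E'
from seg import *
a=dict(np.load("top0.npz"))
for o in clips(a): print(o)
W=world(a);z=W[...,2]
for lo,hi,name in[(.082,.1,'lid')]:
    m=((z>lo)&(z<hi)&(W[...,1]>.05)&(W[...,0]>.2)&(W[...,0]<.7)&(W[...,1]<.5)).astype(np.uint8)
    m=cv2.morphologyEx(m,cv2.MORPH_OPEN,np.ones((9,9)))
    p=W[m>0];rc=cv2.minAreaRect(p[:,:2].astype(np.float32));print(p.mean(0),np.percentile(p[:,2],[5,50,95]),rc);print(cv2.boxPoints(rc))
m=((z>.045)&(z<.1)&(W[...,1]>.05)&(W[...,0]>.2)&(W[...,0]<.7)&(W[...,1]<.24))
hsv=cv2.cvtColor(a["frame"],cv2.COLOR_RGB2HSV)
m&=(hsv[...,2]>120)&(hsv[...,1]<100)
p=W[m];print(len(p),p.mean(0),np.percentile(p[:,2],[5,50,95]))
v,u=np.nonzero(m);print(list(zip(u,v,p.round(3).tolist()))[::6])
E
```

```text
odd [223 208  15  15 173] [0.52577307 0.13580259]
{'px': array([258., 182.]), 'piv': array([0.6182, 0.0556]), 'yaw': np.float64(164.6), 'gm': array([0.6675, 0.0421]), 'span': np.float64(0.0473), 'len': np.float64(0.1202), 'jl': np.float64(0.0961)}
{'px': array([301., 188.]), 'piv': array([ 0.5374, -0.075 ]), 'yaw': np.float64(0.5), 'gm': array([ 0.5581, -0.0748]), 'span': np.float64(0.0473), 'len': np.float64(0.2663), 'jl': np.float64(0.0963)}
{'px': array([353., 190.]), 'piv': array([ 0.507 , -0.1695]), 'yaw': np.float64(-33.3), 'gm': array([ 0.5547, -0.2007]), 'span': np.float64(0.0467), 'len': np.float64(0.3389), 'jl': np.float64(0.0954)}
{'px': array([348., 241.]), 'piv': array([ 0.4354, -0.206 ]), 'yaw': np.float64(-155.3), 'gm': array([ 0.4814, -0.1848]), 'span': np.float64(0.0473), 'len': np.float64(0.1207), 'jl': np.float64(0.0952)}
{'px': array([301., 243.]), 'piv': array([ 0.4494, -0.0653]), 'yaw': np.float64(14.6), 'gm': array([ 0.3995, -0.0783]), 'span': np.float64(0.0471), 'len': np.float64(0.121), 'jl': np.float64(0.0961)}
{'px': array([259., 252.]), 'piv': array([0.425
[... 1559 characters left out ...]
), np.int64(250), [0.425, 0.191, 0.089]), (np.int64(203), np.int64(254), [0.414, 0.203, 0.087]), (np.int64(203), np.int64(256), [0.409, 0.203, 0.086]), (np.int64(202), np.int64(258), [0.403, 0.205, 0.088]), (np.int64(202), np.int64(260), [0.398, 0.206, 0.087]), (np.int64(199), np.int64(263), [0.39, 0.214, 0.086]), (np.int64(200), np.int64(265), [0.384, 0.212, 0.084]), (np.int64(199), np.int64(267), [0.379, 0.214, 0.086]), (np.int64(190), np.int64(269), [0.374, 0.238, 0.091]), (np.int64(197), np.int64(269), [0.374, 0.219, 0.086]), (np.int64(194), np.int64(270), [0.371, 0.227, 0.091]), (np.int64(194), np.int64(271), [0.369, 0.228, 0.087]), (np.int64(198), np.int64(272), [0.365, 0.218, 0.082])]
```

```bash
cat >> h.py <<'E'
def go(pos,yaw,tilt=None):
    """closing line (tool y) at world angle yaw deg (mod 180), tool down"""
    s=r.get_state();p=np.array(s["tool_pos"]);C=R.from_quat(s["eef_rot"])
    best=None
    for k in(0,180):
        a=np.radians(yaw+k);y=np.array([np.cos(a),np.sin(a),0]);z=np.array([0,0,-1.]);x=np.cross(y,z)
        G=R.from_matrix(np.stack([x,y,z],1))
        rv=np.degrees((C.inv()*G).as_rotvec())
        if best is None or np.linalg.norm(rv)<np.linalg.norm(best): best=rv;
        print("go",(C.inv().apply(np.array(pos)-p)*1000).round(1),rv.round(1))
    y=C.as_matrix()[:,1]
    print("t",round(s["clock"],2),"tcp",p.round(4),"ytool",round(np.degrees(np.arctan2(y[1],y[0])),1),"q",np.round(s["q"],2),"op",round(s["opening"]*88,1),"ff",np.round(s["finger_force"],1),"F",np.round(s["contact_force"],1))
E
python3 -c "
from h import *
go([.411,.197,.15],64)"
```

```text
go [-331.9 -312.1   64. ] [-0.1  0.   8.4]
go [-331.9 -312.1   64. ] [-0.000e+00 -1.000e-01 -1.716e+02]
t 0.1 tcp [0.1892 0.5951 0.2135] ytool 72.4 q [-1.23  0.69 -0.19  1.57  0.16  0.9  -0.22] op 88.1 ff 0.0 F [-0.4 -0.   0.9]
```

Call:
{"api": "move_arm", "payload": {"motion": [[-50, -47, 5, 0, 0, 4, 0.5], [-95, -90, 15, 0, 0, 8.4, 0.55], [-140, -132, 30, 0, 0, 8.4, 0.55], [-185, -174, 40, 0, 0, 8.4, 0.55], [-225, -212, 50, 0, 0, 8.4, 0.55]], "newtons": 30}}

```text
clock: 0.72
tool_pos: [0.3398, 0.3246, 0.1641]
eef_rot: [0.225, 0.974, 0.0, 0.0]
contact_force: [1.3, 0.1, -0.5]
opening: 0.461
finger_force: 0.0
```

Call:
{"api": "move_arm", "payload": {"motion": [[-40, -38, 5, 0, 0, 0, 0.55], [-75, -70, 10, 0, 0, 0, 0.55], [-107, -100, 14, 0, 0, 0, 0.55], [-107, -100, 14, 0, 0, 0, 0.55], [-107, -100, 14, 0, 0, 0, 0.55]]}}

```text
clock: 1.35
tool_pos: [0.3913, 0.1903, 0.1504]
eef_rot: [0.225, 0.974, 0.0, -0.0]
contact_force: [-0.3, 0.2, 0.1]
opening: 0.45
finger_force: 0.0
```

```bash
python3 -c "
from h import *
go([.411,.197,.064],64)
w=eyes.snapshot('wrist');save('w1',w['frame'])
"
```

```text
go [-14.8  14.6  86.4] [ 0. -0. -0.]
go [-14.8  14.6  86.4] [-0.0e+00 -1.0e-01  1.8e+02]
t 1.35 tcp [0.3913 0.1903 0.1504] ytool 64.0 q [-0.43  0.57 -0.2   2.18  0.27  0.41  0.27] op 39.6 ff 0.0 F [-0.3  0.2  0.1]
```

View pics/w1.png

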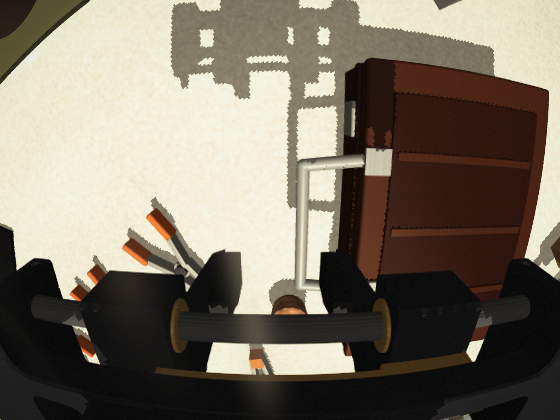

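```bash
cat >> h.py <<'E'
def wpt(s,u,v):
    K=s["intrinsics"];z=s["z_map"][v,u];d=np.array([(u-K[0,2])/K[0,0],(v-K[1,2])/K[1,1]]);t=np.linalg.norm(d)
    e=d/t*np.tan(t) if t>0 else d
    return (np.linalg.inv(s["world_to_cam"])@np.r_[e*z,z,1])[:3]
E
python3 -c "
from h import *
w=eyes.snapshot('wrist')
for v in range(180,280,20):
  print([wpt(w,u,v).round(3).tolist() for u in (297,300,303)])
print(wpt(w,375,80),wpt(w,368,260))
h=np.array([.5109,.4022]);ex=np.array([np.cos(np.radians(64)),np.sin(np.radians(64))])
print(h-.228*ex)
"
```

```text
[[0.373, 0.211, 0.086], [0.374, 0.213, 0.087], [0.375, 0.215, 0.088]]
[[0.387, 0.205, 0.085], [0.388, 0.207, 0.087], [0.388, 0.209, 0.088]]
[[0.401, 0.198, 0.086], [0.402, 0.2, 0.088], [0.403, 0.202, 0.088]]
[[0.416, 0.191, 0.086], [0.417, 0.194, 0.088], [0.418, 0.196, 0.088]]
[[0.432, 0.184, 0.087], [0.433, 0.186, 0.087], [0.434, 0.188, 0.087]]
[0.32968607 0.29422302 0.08905357] [0.45807568 0.2361102  0.08767921]
[0.41095138 0.19727496]
```

Call:
{"api": "move_arm", "payload": {"motion": [[-15, 15, 0, 0, 0, 0, 0.55], [-15, 15, 40, 0, 0, 0, 0.55], [-15, 15, 86, 0, 0, 0, 0.55], [-15, 15, 86, 0, 0, 0, 0.55], [-15, 15, 86, 0, 0, 0, 0.55]]}}

```text
clock: 2.08
tool_pos: [0.4114, 0.1975, 0.0654]
eef_rot: [0.225, 0.974, 0.0, 0.0]
contact_force: [0.1, -1.3, 1.2]
opening: 0.449
finger_force: 0.0
```

Call:
{"api": "move_arm", "payload": {"motion": [[0, 0, 0, 0, 0, 0, 1], [0, 0, 0, 0, 0, 0, 1], [0, 0, 0, 0, 0, 0, 1], [0, 0, 0, 0, 0, 0, 1], [0, 0, 0, 0, 0, 0, 1]], "newtons": 25}}

```text
clock: 2.7
tool_pos: [0.4114, 0.1964, 0.0644]
eef_rot: [0.225, 0.974, 0.0, 0.0]
contact_force: [0.3, 0.7, 0.5]
opening: 0.006
finger_force: 0.0
```

```bash
python3 -c "
from h import *
go([.411,.197,.064],64)
import numpy as np
def P(t): return np.array([-.228*np.cos(t)+.007*np.sin(t), .228*np.sin(t)+.007*np.cos(t)])
for t in np.arange(0,1.801,.125): print(round(t,3),((P(t)-P(0))*1000).round(1))
"
```

```text
go [0.6 0.4 0.4] [ 0. -0. -0.]
go [0.6 0.4 0.4] [ -0.  -0. 180.]
t 2.7 tcp [0.4114 0.1964 0.0644] ytool 64.0 q [-0.49  0.76 -0.1   2.19  0.34  0.2   0.23] op 0.5 ff 0.0 F [0.3 0.7 0.5]
0.0 [0. 0.]
0.125 [ 2.7 28.4]
0.25 [ 8.8 56.2]
0.375 [18.4 83. ]
0.5 [ 31.3 108.5]
0.625 [ 47.2 132.1]
0.75 [ 65.9 153.5]
0.875 [ 87.2 172.5]
1.0 [110.7 188.6]
1.125 [136.  201.7]
1.25 [162.7 211.6]
1.375 [190.5 218. ]
1.5 [218.9 220.9]
1.625 [247.3 220.3]
1.75 [275.5 216.1]
```

```bash
python3 -c "
from h import *
w=eyes.snapshot('wrist');b=eyes.snapshot('scene');t=eyes.snapshot('top')
save('w2',np.hstack([cv2.resize(w['frame'],(400,300)),cv2.resize(b['frame'][150:350,280:480],(300,300))]))
for u in range(285,316,5): print(u,wpt(w,u,170).round(3),wpt(w,u,190).round(3))
"
```

```text
285 [0.368 0.218 0.087] [0.376 0.214 0.087]
290 [0.369 0.22  0.088] [0.377 0.216 0.087]
295 [0.37  0.222 0.086] [0.379 0.218 0.085]
300 [0.371 0.224 0.086] [ 0.402  0.216 -0.001]
305 [0.372 0.226 0.086] [0.403 0.219 0.001]
310 [0.373 0.228 0.086] [0.405 0.222 0.   ]
315 [0.374 0.231 0.085] [ 0.407  0.226 -0.001]
```

View pics/w2.png

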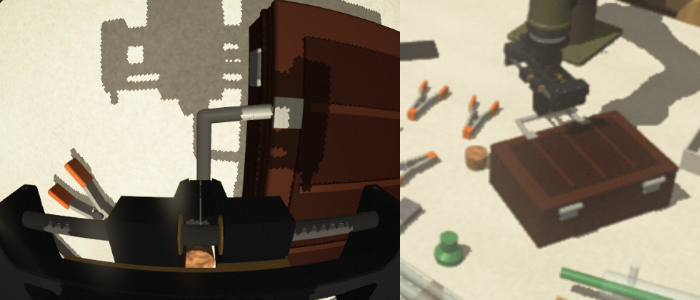

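Call:
{"api": "move_arm", "payload": {"motion": [[0, 0, -10, 0, 0, 0, 1], [0, 1, -20, 0, 0, 0, 1], [0, 3, -28, 0, 0, 0, 1], [0, 3, -28, 0, 0, 0, 1]]}}

```text
clock: 3.35
tool_pos: [0.4133, 0.1997, 0.0933]
eef_rot: [0.225, 0.974, 0.001, 0.001]
contact_force: [0.5, -0.6, 0.3]
opening: 0.011
finger_force: 0.0
```

```bash
python3 -c "
from h import *
w=eyes.snapshot('wrist');go([.411,.197,.064],64)
save('w3',w['frame'])
for u in range(275,316,5): print(u,wpt(w,u,170).round(3),wpt(w,u,190).round(3))
print(wpt(w,360,130),wpt(w,360,220))
"
```

```text
go [ 0.8 -3.  28.9] [ 0.1  0.  -0. ]
go [ 0.8 -3.  28.9] [ 0.0e+00 -1.0e-01  1.8e+02]
t 3.4 tcp [0.413  0.1994 0.0929] ytool 64.0 q [-0.46  0.7  -0.14  2.17  0.32  0.29  0.24] op 0.3 ff 0.0 F [ 0.7  0.3 -1. ]
275 [0.372 0.214 0.087] [0.382 0.21  0.088]
280 [0.373 0.217 0.088] [0.384 0.212 0.087]
285 [0.375 0.219 0.086] [0.385 0.214 0.085]
290 [ 0.392  0.217 -0.001] [ 0.407  0.21  -0.001]
295 [ 0.394  0.221 -0.001] [0.409 0.214 0.001]
300 [ 0.395  0.225 -0.   ] [0.41  0.218 0.001]
305 [ 0.397  0.228 -0.   ] [ 0.413  0.221 -0.001]
310 [ 0.399  0.232 -0.   ] [ 0.415  0.225 -0.001]
315 [0.4   0.236 0.001] [ 0.416  0.229 -0.   ]
[0.37211631 0.26626067 0.08780911] [0.4197038  0.24610826 0.08879745]
```

View pics/w3.png

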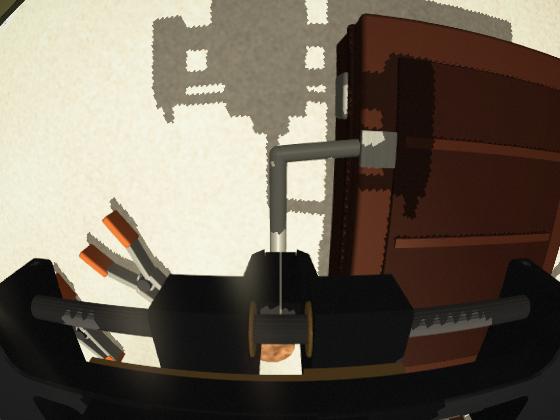

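```bash
cat >> h.py <<'E'
def proj(s,P):
    c=(s["world_to_cam"]@np.r_[P,1])[:3];K=s["intrinsics"];rr=np.hypot(c[0],c[1]);t=np.arctan2(rr,c[2])
    return (np.array([K[0,0],K[1,1]])*t*c[:2]/rr+K[:2,2]).round(1), c.round(3)
E
python3 -c "
from h import *
w=eyes.snapshot('wrist');s=r.get_state();p=np.array(s['tool_pos'])
ey=R.from_quat(s['eef_rot']).as_matrix()
for dz in (0,19,40,64): print(dz,proj(w,p-ey[:,2]*dz/1000))
print(proj(w,[.411,.197,.083]),proj(w,[.411,.197,0]))
for v in range(245,330,6): print(v,[wpt(w,u,v).round(3).tolist() for u in (265,280,295)])
"
```

```text
0 (array([282.9, 246.5]), array([0.002, 0.022, 0.185]))
19 (array([283.2, 261.4]), array([0.002, 0.027, 0.167]))
40 (array([283.6, 281.6]), array([0.002, 0.034, 0.147]))
64 (array([284.1, 311.7]), array([0.002, 0.041, 0.124]))
(array([278.2, 239.1]), array([-0.001,  0.018,  0.194])) (array([278.7, 201. ]), array([-0.001, -0.006,  0.273]))
245 [[0.442, 0.168, 0.0], [0.413, 0.197, 0.088], [0.453, 0.192, 0.0]]
251 [[0.447, 0.166, -0.0], [0.416, 0.196, 0.089], [0.459, 0.19, -0.0]]
257 [[0.402, 0.195, 0.122], [0.405, 0.201, 0.122], [0.408, 0.208, 0.123]]
263 [[0.402, 0.195, 0.129], [0.405, 0.201, 0.13], [0.408, 0.207, 0.128]]
269 [[0.402, 0.195, 0.135], [0.406, 0.201, 0.134], [0.408, 0.207, 0.136]]
275 [[0.402, 0.195, 0.141], [0.408, 0.2, 0.134], [0.408, 0.207, 0.141]]
281 [[0.402, 0.195, 0.145], [0.41, 0.199, 0.136], [0.408, 0.207, 0.145]]
287 [[0.402, 0.196, 0.151], [0.413, 0.197, 0.135], [0.407, 0.207, 0.151]]
293 [[0.402, 0.196, 0.155], [0.416, 0.196, 0.136], [0.407, 0.206, 0.155]]
299 [[0.403, 0.196, 0.159], [0.419, 0.194, 0.136], [0.408, 0.206, 0.159]]
305 [[0.403, 0.196, 0.163], [0.451, 0.178, 0.087], [0.408, 0.206, 0.162]]
311 [[0.406, 0.195, 0.162], [0.455, 0.177, 0.089], [0.411, 0.204, 0.161]]
317 [[0.387, 0.206, 0.195], [0.389, 0.209, 0.195], [0.39, 0.213, 0.196]]
323 [[0.388, 0.205, 0.196], [0.389, 0.209, 0.197], [0.39, 0.212, 0.198]]
329 [[0.389, 0.205, 0.197], [0.39, 0.209, 0.199], [0.392, 0.212, 0.198]]
```

Call:
{"api": "move_arm", "payload": {"motion": [[0, -2, 0, 0, 0, 0, 0.55], [0, -2, 0, 0, 0, 0, 0.55], [0, -2, 0, 0, 0, 0, 0.55], [0, -2, 0, 0, 0, 0, 0.55]]}}

```text
clock: 3.95
tool_pos: [0.4118, 0.1974, 0.0923]
eef_rot: [0.225, 0.974, -0.0, -0.0]
contact_force: [-0.8, -0.7, 0.3]
opening: 0.433
finger_force: 0.0
```

Call:
{"api": "move_arm", "payload": {"motion": [[0, 0, 18, 0, 0, 0, 0.55], [0, 0, 36, 0, 0, 0, 0.55], [0, 0, 54, 0, 0, 0, 0.55], [0, 0, 54, 0, 0, 0, 0.55]]}}

```text
clock: 4.45
tool_pos: [0.4111, 0.1971, 0.0376]
eef_rot: [0.225, 0.974, -0.001, -0.001]
contact_force: [0.4, 0.3, 1.3]
opening: 0.45
finger_force: 0.0
```

Call:
{"api": "move_arm", "payload": {"motion": [[0, 0, 0, 0, 0, 0, 1], [0, 0, 0, 0, 0, 0, 1], [0, 0, 0, 0, 0, 0, 1], [0, 0, 0, 0, 0, 0, 1], [0, 0, 0, 0, 0, 0, 1]], "newtons": 25}}

```text
clock: 5.08
tool_pos: [0.4127, 0.1985, 0.0389]
eef_rot: [0.225, 0.974, 0.001, 0.001]
contact_force: [0.8, 3.8, 5.9]
opening: 0.095
finger_force: 24.3
```

Call:
{"api": "move_arm", "payload": {"motion": [[0, 2.7, -28.4, 0, 0, 0, 1], [0, 8.8, -56.2, 0, 0, 0, 1], [0, 18.4, -83, 0, 0, 0, 1], [0, 31.3, -108.5, 0, 0, 0, 1], [0, 47.2, -132.1, 0, 0, 0, 1]]}}

```text
clock: 5.7
tool_pos: [0.4345, 0.243, 0.1714]
eef_rot: [0.225, 0.974, 0.003, 0.001]
contact_force: [10.0, 11.8, -14.1]
opening: 0.083
finger_force: 25.9
```

Call:
{"api": "move_arm", "payload": {"motion": [[0, 18.7, -21.4, 0, 0, 0, 1], [0, 40, -40.4, 0, 0, 0, 1], [0, 63.5, -56.5, 0, 0, 0, 1], [0, 88.8, -69.6, 0, 0, 0, 1], [0, 115.5, -79.5, 0, 0, 0, 1]]}}

```text
clock: 6.32
tool_pos: [0.483, 0.3422, 0.2465]
eef_rot: [0.226, 0.974, -0.003, -0.001]
contact_force: [5.9, 2.8, -22.3]
opening: 0.08
finger_force: 26.4
```

```bash
python3 -c "
from h import *
go([.411+.1627*.4384,.197+.1627*.8988,.038+.2116],64)"
```

```text
go [ 1.   0.6 -3.1] [-0.3 -0.1 -0.1]
go [ 1.   0.6 -3.1] [-1.000e-01  5.000e-01  1.799e+02]
t 6.33 tcp [0.483  0.3422 0.2465] ytool 63.9 q [-0.54  0.61 -0.26  1.62  0.19  0.94  0.24] op 7.0 ff 26.4 F [  5.9   2.8 -22.3]
```

Call:
{"api": "move_arm", "payload": {"motion": [[0, 14, -1, 0, 0, 0, 1], [0, 28, -4, 0, 0, 0, 1], [0, 56, -6, 0, 0, 0, 1], [0, 74, -6, 0, 0, 0, 1], [0, 88, -5, 0, 0, 0, 1]], "newtons": 15}}

```text
clock: 6.95
tool_pos: [0.5222, 0.4215, 0.2543]
eef_rot: [0.226, 0.974, -0.002, -0.0]
contact_force: [1.1, -0.9, 1.4]
opening: 0.085
finger_force: 14.8
```

Call:
{"api": "move_arm", "payload": {"motion": [[0, 8, 1, 0, 0, 0, 1], [0, 16, 2.5, 0, 0, 0, 1], [0, 23, 4, 0, 0, 0, 1], [0, 28, 5, 0, 0, 0, 1], [0, 28, 5, 0, 0, 0, 1]]}}

```text
clock: 7.58
tool_pos: [0.534, 0.4456, 0.2496]
eef_rot: [0.226, 0.974, -0.002, -0.0]
contact_force: [0.4, -5.2, 0.5]
opening: 0.079
finger_force: 14.7
```

```bash
python3 -c "
from h import *
go([.5317,.4449,.254],64)"
```

```text
go [ 1.7 -1.6 -4.4] [-0.3  0.  -0.1]
go [ 1.7 -1.6 -4.4] [1.000e-01 4.000e-01 1.799e+02]
t 7.58 tcp [0.534  0.4456 0.2496] ytool 63.9 q [-0.65  0.77 -0.24  1.27  0.19  1.13  0.21] op 6.9 ff 14.7 F [ 0.4 -5.2  0.5]
```

Call:
{"api": "move_arm", "payload": {"motion": [[0, 0, 0, 0, 0, 0, 0.5], [0, 0, 0, 0, 0, 0, 0.5], [0, 0, 0, 0, 0, 0, 0.5], [0, 0, -30, 0, 0, 0, 0.4], [0, 0, -70, 0, 0, 0, 0.3]]}}

```text
clock: 8.2
tool_pos: [0.5333, 0.4477, 0.3198]
eef_rot: [0.225, 0.974, -0.001, -0.001]
contact_force: [-0.2, 0.7, -0.0]
opening: 0.625
finger_force: 0.0
```

Call:
{"api": "move_arm", "payload": {"motion": [[0, -20, -10, 0, 0, 0, 0.2], [0, -80, -10, 0, 0, 0, 0.2], [0, -140, 0, 0, 0, 0, 0.2], [0, -195, 30, 0, 0, 0, 0.2], [0, -250, 60, 0, 0, 0, 0.2]]}}

```text
clock: 8.82
tool_pos: [0.4239, 0.2223, 0.2601]
eef_rot: [0.225, 0.974, 0.001, 0.001]
contact_force: [0.8, -0.3, -0.9]
opening: 0.803
finger_force: 0.0
```

```bash
python3 -c "
from seg import *
t=eyes.snapshot('top');np.savez('top1.npz',**t);b=eyes.snapshot('scene')
save('top1',np.hstack([cv2.resize(t['frame'],(400,300)),cv2.resize(b['frame'],(400,300))]))
for o in clips(t):print(o)
go([.386,.041,.1],109.1)
W=world(t);z=W[...,2]
m=(z>.06)&(z<.08)&(W[...,1]<-.3)&(W[...,1]>-.535)&(W[...,0]<.56)&(W[...,0]>.3);p=W[m];print(cv2.minAreaRect(p[:,:2].astype(np.float32)))
# small things
for n,(u,v) in dict(jar=(422,169),tin=(388,157),cork=(231,215),stop=(195,148)).items(): print(n,W[v,u].round(3))
"
```

```text
odd [223 208  15  15 173] [0.52585033 0.13571818]
{'px': array([258., 182.]), 'piv': array([0.5447, 0.0664]), 'yaw': np.float64(168.8), 'gm': array([0.6674, 0.0421]), 'span': np.float64(0.0473), 'len': np.float64(0.2744), 'jl': np.float64(0.1053)}
{'px': array([301., 188.]), 'piv': array([ 0.61  , -0.0745]), 'yaw': np.float64(0.5), 'gm': array([ 0.5576, -0.0749]), 'span': np.float64(0.0474), 'len': np.float64(0.121), 'jl': np.float64(0.0954)}
{'px': array([353., 190.]), 'piv': array([ 0.5071, -0.1693]), 'yaw': np.float64(-33.6), 'gm': array([ 0.554 , -0.2004]), 'span': np.float64(0.047), 'len': np.float64(0.3396), 'jl': np.float64(0.0965)}
{'px': array([348., 242.]), 'piv': array([ 0.4355, -0.2058]), 'yaw': np.float64(-155.3), 'gm': array([ 0.4813, -0.1847]), 'span': np.float64(0.0473), 'len': np.float64(0.1204), 'jl': np.float64(0.0952)}
{'px': array([301., 243.]), 'piv': array([ 0.4495, -0.0653]), 'yaw': np.float64(14.7), 'gm': array([ 0.3996, -0.0784]), 'span': np.float64(0.0467), 'len': np.float64(0.1209), 'jl': np.float64(0.0959)}
{'px': array([259., 252.]), 'piv': array([0.426 , 0.0557]), 'yaw': np.float64(19.1), 'gm': array([0.3768, 0.0387]), 'span': np.float64(0.0471), 'len': np.float64(0.1205), 'jl': np.float64(0.0965)}
go [ -49.9 -165.4  158.9] [ -0.8  -0.8 -45.4]
go [ -49.9 -165.4  158.9] [ -0.9   1.  134.6]
t 8.93 tcp [0.4166 0.2135 0.2563] ytool 63.7 q [-0.39  0.44 -0.27  1.95  0.17  0.79  0.35] op 70.7 ff 0.0 F [ 0.7 -0.3  0.7]
((0.44964590668678284, -0.4419468939304352), (0.16879840195178986, 0.16938398778438568), 2.5985147953033447)
jar [ 0.639 -0.41   0.071]
tin [ 0.681 -0.323  0.051]
cork [0.526 0.133 0.03 ]
stop [0.725 0.236 0.044]
```

View pics/top1.png

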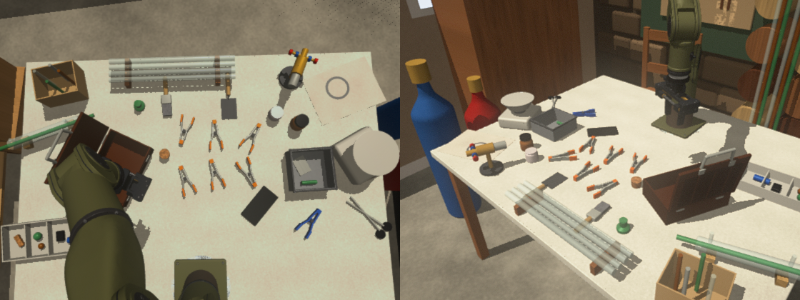

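```bash
python3 -c "
from h import *
go([.5606,-.0749,.06],90.5)"
```

```text
go [-258.1 -191.4  198. ] [ -0.9  -0.6 -26.8]
go [-258.1 -191.4  198. ] [ -0.8   1.2 153.2]
t 8.93 tcp [0.4166 0.2135 0.2563] ytool 63.7 q [-0.39  0.44 -0.27  1.95  0.17  0.79  0.35] op 70.7 ff 0.0 F [ 0.7 -0.3  0.7]
```

Call:
{"api": "move_arm", "payload": {"motion": [[-40, -30, 20, 0, 0, -5, 0.15], [-85, -63, 50, 0, 0, -12, 0.15], [-125, -93, 85, 0, 0, -18, 0.15], [-165, -122, 120, 0, 0, -24, 0.15], [-200, -148, 150, 0, 0, -27, 0.15]]}}

```text
clock: 9.55
tool_pos: [0.5405, 0.0013, 0.109]
eef_rot: [-0.009, 1.0, 0.0, 0.0]
contact_force: [0.6, 0.6, -0.7]
opening: 0.852
finger_force: 0.0
```

Call:
{"api": "move_arm", "payload": {"motion": [[-40, -20, 20, 0, 0, 0, 0.15], [-70, -20, 40, 0, 0, 0, 0.15], [-70, -20, 40, 0, 0, 0, 0.15], [-70, -20, 40, 0, 0, 0, 0.15]]}}

```text
clock: 10.05
tool_pos: [0.6089, -0.0155, 0.0705]
eef_rot: [-0.009, 1.0, 0.0, -0.0]
contact_force: [0.1, 0.0, -0.2]
opening: 0.85
finger_force: 0.0
```

```bash
python3 -c "
from h import *
go([.5606,-.0749,-.018],90.5)"
```

```text
go [ 49.3 -58.6  88.5] [ 0.  -0.   0.5]
go [ 49.3 -58.6  88.5] [ 1.000e-01  0.000e+00 -1.795e+02]
t 10.05 tcp [ 0.6089 -0.0155  0.0705] ytool 91.0 q [ 0.13  0.87 -0.33  1.72  0.44  0.62  1.14] op 74.8 ff 0.0 F [ 0.1  0.  -0.2]
```

Call:
{"api": "move_arm", "payload": {"motion": [[25, -30, 10, 0, 0, 0, 0.15], [49, -58, 10, 0, 0, 0, 0.15], [49, -58, 40, 0, 0, 0, 0.15], [49, -58, 65, 0, 0, 0, 0.15], [49, -58, 65, 0, 0, 0, 0.15]]}}

```text
clock: 10.68
tool_pos: [0.5598, -0.0745, 0.0049]
eef_rot: [-0.009, 1.0, 0.0, -0.001]
contact_force: [0.8, 0.2, -0.3]
opening: 0.851
finger_force: 0.0
```

Call:
{"api": "move_arm", "payload": {"motion": [[0, 0, 10, 0, 0, 0, 0.15], [0, 0, 20, 0, 0, 0, 0.15], [0, 0, 23, 0, 0, 0, 0.15], [0, 0, 23, 0, 0, 0, 0.15]]}}

```text
clock: 11.18
tool_pos: [0.5614, -0.075, -0.018]
eef_rot: [-0.008, 1.0, 0.0, -0.0]
contact_force: [-0.2, -0.5, 0.4]
opening: 0.851
finger_force: 0.0
```

Call:
{"api": "move_arm", "payload": {"motion": [[0, 0, 0, 0, 0, 0, 1], [0, 0, 0, 0, 0, 0, 1], [0, 0, 0, 0, 0, 0, 1], [0, 0, 0, 0, 0, 0, 1], [0, 0, 0, 0, 0, 0, 1]], "newtons": 10}}

```text
clock: 11.8
tool_pos: [0.5617, -0.075, -0.0177]
eef_rot: [-0.008, 1.0, 0.0, 0.0]
contact_force: [-1.2, -0.2, 2.8]
opening: 0.639
finger_force: 9.9
```

```bash
python3 -c "
from h import *
go([.5606,-.0749,-.018],90.5)
w=eyes.snapshot('wrist');save('w4',w['frame'])"
```

```text
go [1.1 0.2 0.3] [0.  0.  0.5]
go [1.1 0.2 0.3] [  -0.     0.  -179.5]
t 11.8 tcp [ 0.5617 -0.075  -0.0177] ytool 91.0 q [ 0.18  0.98 -0.22  1.87  0.55  0.35  1.12] op 56.2 ff 9.9 F [-1.2 -0.2  2.8]
```

View pics/w4.png

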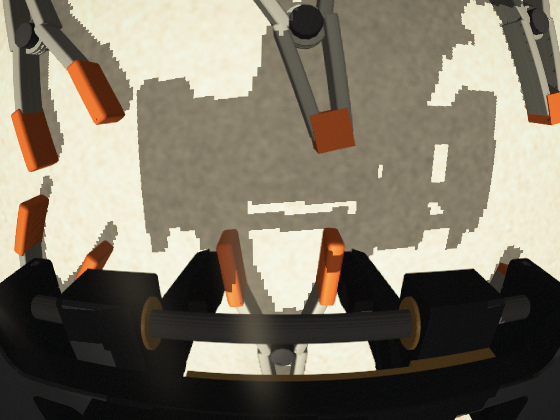

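Call:
{"api": "move_arm", "payload": {"motion": [[0, 0, 0, 0, 0, 0, 1], [0, 0, -30, 0, 0, 0, 1], [0, 0, -80, 0, 0, 0, 1], [0, 0, -130, 0, 0, 0, 1]], "newtons": 14}}

```text
clock: 12.35
tool_pos: [0.5608, -0.075, 0.1129]
eef_rot: [-0.009, 1.0, 0.0, -0.001]
contact_force: [1.2, -1.0, -0.7]
opening: 0.633
finger_force: 13.9
```

```bash
python3 -c "
from h import *
go([.5097,.2537,.11],154)"
```

```text
go [ 45.5 329.5   3.1] [  0.1  -0.1 -63. ]
go [ 45.5 329.5   3.1] [-1.00e-01 -1.00e-01  1.17e+02]
t 12.35 tcp [ 0.5608 -0.075   0.1129] ytool 91.0 q [ 0.27  0.77 -0.37  1.83  0.45  0.62  1.21] op 55.7 ff 13.9 F [ 1.2 -1.  -0.7]
```

Call:
{"api": "move_arm", "payload": {"motion": [[8, 50, 0, 0, 0, -10, 1], [16, 110, 0, 0, 0, -20, 1], [24, 170, 0, 0, 0, -30, 1], [32, 230, 0, 0, 0, -40, 1], [40, 290, 0, 0, 0, -50, 1]]}}

```text
clock: 12.98
tool_pos: [0.516, 0.2157, 0.1119]
eef_rot: [-0.433, 0.902, -0.0, -0.0]
contact_force: [1.8, -0.4, -1.2]
opening: 0.629
finger_force: 13.9
```

```bash
python3 -c "
from h import *
go([.5097,.2537,.0],154)"
```

```text
go [-25.7  28.7 111.8] [ -0.   -0.  -12.7]
go [-25.7  28.7 111.8] [-1.000e-01  0.000e+00  1.673e+02]
t 12.97 tcp [0.516  0.2157 0.1119] ytool 141.3 q [-0.16  0.8  -0.55  1.85  0.63  0.68  1.38] op 55.4 ff 13.9 F [ 1.8 -0.4 -1.2]
```

Call:
{"api": "move_arm", "payload": {"motion": [[-26, 29, 0, 0, 0, -10, 1], [-26, 29, 0, 0, 0, -12.7, 1], [-26, 29, 50, 0, 0, -12.7, 1], [-26, 29, 90, 0, 0, -12.7, 1], [-26, 29, 112, 0, 0, -12.7, 1]]}}

```text
clock: 13.6
tool_pos: [0.5098, 0.2498, -0.0023]
eef_rot: [-0.527, 0.85, -0.001, -0.002]
contact_force: [0.5, -0.6, 0.7]
opening: 0.636
finger_force: 13.9
```

Call:
{"api": "move_arm", "payload": {"motion": [[0, 0, 0, 0, 0, 0, 1], [0, 0, 0, 0, 0, 0, 0.29], [0, 0, 0, 0, 0, 0, 0.29], [0, 0, -50, 0, 0, 0, 0.29], [0, 0, -110, 0, 0, 0, 0.2]]}}

```text
clock: 14.22
tool_pos: [0.5102, 0.2523, 0.1116]
eef_rot: [-0.528, 0.85, 0.0, -0.001]
contact_force: [1.1, 0.9, 0.3]
opening: 0.789
finger_force: 0.0
```

```bash
python3 -c "
from seg import *
go([.3996+.003,-.0784+.001,.03],104.7)
t=eyes.snapshot('top')
for o in clips(t):print(o['px'],o['gm'],o['yaw'])
save('top2',t['frame'][150:310,80:400])
"
```

```text
go [343.1 -49.9  81.9] [ 0.  -0.1 49. ]
go [343.1 -49.9  81.9] [ 1.00e-01  0.00e+00 -1.31e+02]
t 14.22 tcp [0.5102 0.2523 0.1116] ytool 153.7 q [-0.19  0.82 -0.61  1.81  0.68  0.73  1.5 ] op 69.4 ff 0.0 F [1.1 0.9 0.3]
[258. 182.] [0.6677 0.0421] 164.6
[353. 190.] [ 0.5515 -0.1978] -34.2
[348. 242.] [ 0.4795 -0.1799] -152.3
[300. 243.] [ 0.3999 -0.0772] 15.5
```

View pics/top2.png

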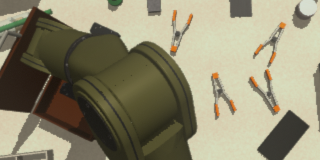

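Call:
{"api": "move_arm", "payload": {"motion": [[55, -8, 0, 0, 0, 10, 0.2], [115, -17, 0, 0, 0, 20, 0.2], [175, -25, 0, 0, 0, 30, 0.2], [235, -34, 0, 0, 0, 40, 0.2], [295, -43, 0, 0, 0, 49, 0.2]]}}

```text
clock: 14.9
tool_pos: [0.4183, -0.0323, 0.1111]
eef_rot: [-0.125, 0.992, -0.0, 0.001]
contact_force: [1.2, -0.6, -0.7]
opening: 0.801
finger_force: 0.0
```

```bash
python3 -c "
from seg import *
t=eyes.snapshot('top')
for o in clips(t):print(o['px'],o['gm'],o['yaw'])
go([.403,-.0764,-.018],105.5)
"
```

```text
odd [ 122  185   81  101 1052] [0.49058803 0.34639976]
odd [223 208  15  15 175] [0.52519521 0.13450527]
odd [330 219  27  32 210] [ 0.4577018  -0.19703043]
odd [250 232  10  12  65] [0.46132    0.06729485]
[258. 182.] [0.6676 0.0421] 164.7
[353. 191.] [ 0.5544 -0.2005] -33.5
go [ 16.4 -30.4 129. ] [-0.4 -0.5 -2. ]
go [ 16.4 -30.4 129. ] [ -0.7   0.6 178. ]
t 14.95 tcp [ 0.4126 -0.0419  0.1107] ytool 103.5 q [ 0.17  0.65 -0.3   2.27  0.65  0.31  1.11] op 70.3 ff 0.0 F [-3.4 -6.4  1.1]
```

Call:
{"api": "move_arm", "payload": {"motion": [[0, 0, 0, 0, 0, 0, 0.2], [0, 0, 0, 0, 0, 0, 0.2]]}}

```text
clock: 15.2
tool_pos: [0.4196, -0.0292, 0.1107]
eef_rot: [-0.129, 0.992, 0.001, 0.001]
contact_force: [1.1, 0.1, -0.1]
opening: 0.798
finger_force: 0.0
```

```bash
python3 -c "
from seg import *
go([.403,-.0764,-.018],105.5)
"
```

```text
go [ 28.5 -41.5 128.5] [ 0.   0.2 -0.7]
go [ 28.5 -41.5 128.5] [ 3.000e-01 -1.000e-01  1.793e+02]
t 15.2 tcp [ 0.4196 -0.0292  0.1107] ytool 104.8 q [ 0.16  0.65 -0.31  2.26  0.65  0.31  1.11] op 70.2 ff 0.0 F [ 1.1  0.1 -0.1]
```

Call:
{"api": "move_arm", "payload": {"motion": [[28, -41, 0, 0, 0, 0, 0.2], [28, -41, 40, 0, 0, 0, 0.2], [28, -41, 90, 0, 0, 0, 0.2], [28, -41, 115, 0, 0, 0, 0.2], [28, -41, 128, 0, 0, 0, 0.2]]}}

```text
clock: 15.82
tool_pos: [0.3899, -0.0842, 0.0087]
eef_rot: [-0.134, 0.991, -0.009, -0.021]
contact_force: [-0.5, 0.4, -0.5]
opening: 0.799
finger_force: 0.0
```

Call:
{"api": "move_arm", "payload": {"motion": [[0, 0, 0, 0, 0, 0, 0.2], [0, 0, 0, 0, 0, 0, 1], [0, 0, 0, 0, 0, 0, 1], [0, 0, 0, 0, 0, 0, 1], [0, 0, 0, 0, 0, 0, 1]], "newtons": 10}}

```text
clock: 16.45
tool_pos: [0.3883, -0.0861, 0.0097]
eef_rot: [-0.132, 0.991, -0.009, -0.023]
contact_force: [-0.4, -0.0, -1.1]
opening: 0.373
finger_force: 0.0
```

```bash
python3 -c "
from seg import *
go([.403,-.0764,-.018],105.5)
"
```

```text
go [-18.    5.9  26.8] [-0.7 -2.7 -0.3]
go [-18.    5.9  26.8] [ -4.2   1.1 179.6]
t 16.45 tcp [ 0.3883 -0.0861  0.0097] ytool 105.2 q [ 0.27  0.89 -0.31  2.33  1.62  0.26  0.27] op 32.8 ff 0.0 F [-0.4 -0.  -1.1]
```

Call:
{"api": "move_arm", "payload": {"motion": [[-20, 0, -30, 0, 0, 0, 0.2], [-40, 0, -80, 0, 0, 0, 0.2], [-40, 0, -100, 0, 10, 0, 0.2], [-40, 0, -100, 0, 20, 0, 0.2], [-40, 0, -100, 0, 22, 0, 0.2]]}}

```text
clock: 17.08
tool_pos: [0.4322, -0.0719, 0.1093]
eef_rot: [-0.128, 0.968, -0.033, -0.212]
contact_force: [-0.4, -0.6, -0.6]
opening: 0.799
finger_force: 0.0
```

```bash
cat >> h.py <<'E'
def gg(G,yaw,tilt=0,off=.029,flip=False):
    """put grip centre at G; tool y at yaw exactly (deg), tilted about tool y"""
    s=r.get_state();p=np.array(s["tool_pos"]);C=R.from_quat(s["eef_rot"])
    a=np.radians(yaw);y=np.array([np.cos(a),np.sin(a),0]);z=np.array([0,0,-1.]);x=np.cross(y,z)
    Gr=R.from_matrix(np.stack([x,y,z],1))*R.from_rotvec([0,np.radians(tilt),0])
    pos=np.array(G)+off*Gr.as_matrix()[:,2]
    print("gg",(C.inv().apply(pos-p)*1000).round(1),np.degrees((C.inv()*Gr).as_rotvec()).round(1))
    yt=C.as_matrix()[:,1]
    print("t",round(s["clock"],2),"grip",(p-off*C.as_matrix()[:,2]).round(4),"ytool",round(np.degrees(np.arctan2(yt[1],yt[0])),1),"q",np.round(s["q"],2),"op",round(s["opening"]*88,1),"ff",np.round(s["finger_force"],1))
E
python3 -c "
from seg import *
t=eyes.snapshot('top')
for o in clips(t):print(o['px'],o['gm'],o['yaw'])
gg([.403,-.0764,.012],105.5,20)
gg([.403,-.0764,.07],105.5,20)
"
```

```text
odd [223 208  15  15 172] [0.52485166 0.13464537]
odd [295 237  21  29 173] [ 0.42334877 -0.07155043]
[256. 184.] [nan nan] nan
[161. 228.] [0.4134 0.3568] -27.1
[259. 252.] [0.3767 0.0379] 19.7
gg [-13.6   3.8 128.9] [-0.3 -4.8 -0.5]
t 17.12 grip [ 0.4462 -0.0675  0.1337] ytool 105.1 q [ 0.31  0.88 -0.59  1.81  0.55  1.09  1.25] op 70.3 ff 0.0
gg [10.8  3.4 76.2] [-0.3 -4.8 -0.5]
t 17.12 grip [ 0.4462 -0.0675  0.1337] ytool 105.1 q [ 0.31  0.88 -0.59  1.81  0.55  1.09  1.25] op 70.3 ff 0.0seg.py:21: RuntimeWarning: Mean of empty slice.
  g1=g[gw>0].mean(0);g2=g[gw<0].mean(0);gm=(g1+g2)/2
  ret = um.true_divide(
```

Call:
{"api": "move_arm", "payload": {"motion": [[11, 3, 30, 0, -5, 0, 0.2], [11, 3, 76, 0, -5, 0, 0.2], [0, 3, 100, 0, -5, 0, 0.2], [-14, 4, 129, 0, -5, 0, 0.2], [-14, 4, 129, 0, -5, 0, 0.2]]}}

```text
clock: 17.75
tool_pos: [0.3887, -0.0817, -0.0166]
eef_rot: [-0.129, 0.976, -0.028, -0.171]
contact_force: [0.1, 0.7, 0.3]
opening: 0.798
finger_force: 0.0
```

Call:
{"api": "move_arm", "payload": {"motion": [[0, 0, 0, 0, 0, 0, 0.2], [0, 0, 0, 0, 0, 0, 1], [0, 0, 0, 0, 0, 0, 1], [0, 0, 0, 0, 0, 0, 1], [0, 0, 0, 0, 0, 0, 1]], "newtons": 10}}

```text
clock: 18.38
tool_pos: [0.3908, -0.0817, -0.015]
eef_rot: [-0.129, 0.977, -0.029, -0.169]
contact_force: [0.8, 0.1, 6.8]
opening: 0.637
finger_force: 10.0
```

```bash
python3 -c "
from seg import *
gg([.403,-.0764,.012],105.5,20)
"
```

```text
gg [-3.1  1.9 -0.9] [-0.6  0.3 -0.5]
t 18.38 grip [ 0.4002 -0.0788  0.0123] ytool 105.2 q [ 0.27  1.02 -0.45  2.04  0.81  0.66  1.02] op 56.0 ff 10.0
```

Call:
{"api": "move_arm", "payload": {"motion": [[0, 0, 0, 0, 0, 0, 1], [0, 0, -30, 0, -5, 0, 1], [0, 0, -80, 0, -15, 0, 1], [0, 0, -130, 0, -20, 0, 1], [0, 0, -130, 0, -20, 0, 1]], "newtons": 14}}

```text
clock: 19.0
tool_pos: [0.4334, -0.0692, 0.1094]
eef_rot: [-0.132, 0.991, -0.007, 0.006]
contact_force: [0.4, 0.2, -0.4]
opening: 0.631
finger_force: 13.9
```

```bash
python3 -c "
from h import *
gg([.3947,.3099,.14],154)"
```

```text
gg [-61.8 375.9  -6.5] [ -1.    0.2 -48.8]
t 19.0 grip [ 0.433  -0.0688  0.1384] ytool 105.2 q [ 0.37  0.69 -0.51  2.21  0.87  0.44  0.97] op 55.5 ff 13.9
```

Call:
{"api": "move_arm", "payload": {"motion": [[-30, 50, 0, 0, 0, -10, 1], [-60, 105, 0, 0, 0, -20, 1], [-75, 165, -5, 0, 0, -30, 1], [-80, 225, -5, 0, 0, -40, 1], [-75, 285, -5, 0, 0, -48, 1]]}}

```text
clock: 19.62
tool_pos: [0.4299, 0.228, 0.1073]
eef_rot: [-0.525, 0.851, -0.006, -0.0]
contact_force: [0.1, -0.1, -0.9]
opening: 0.631
finger_force: 13.9
```

Call:
{"api": "move_arm", "payload": {"motion": [[0, 0, 0, 0, 0, 0, 1], [0, 0, 0, 0, 0, 0, 1]]}}

```text
clock: 19.88
tool_pos: [0.4298, 0.225, 0.1074]
eef_rot: [-0.524, 0.852, -0.007, -0.001]
contact_force: [-0.4, -0.8, -0.9]
opening: 0.635
finger_force: 13.9
```

```bash
python3 -c "
from h import *
gg([.3947,.3099,.029],154)"
```

```text
gg [-60.9  70.8 106.1] [-0.6 -0.5 -0.9]
t 19.88 grip [0.4296 0.2253 0.1364] ytool 153.2 q [-0.14  0.79 -0.75  2.06  0.92  0.67  1.16] op 55.9 ff 13.9
```

Call:
{"api": "move_arm", "payload": {"motion": [[-35, 40, 0, 0, 0, 0, 1], [-61, 71, 0, 0, 0, 0, 1], [-61, 71, 40, 0, 0, 0, 1], [-61, 71, 85, 0, 0, 0, 1], [-61, 71, 106, 0, 0, 0, 1]]}}

```text
clock: 20.5
tool_pos: [0.3956, 0.3078, -0.0012]
eef_rot: [-0.522, 0.853, -0.008, -0.001]
contact_force: [0.4, 0.2, -0.4]
opening: 0.636
finger_force: 13.9
```

Call:
{"api": "move_arm", "payload": {"motion": [[0, 0, 0, 0, 0, 0, 1], [0, 0, 0, 0, 0, 0, 0.29], [0, 0, 0, 0, 0, 0, 0.29], [0, 0, -50, 0, 0, 0, 0.29], [0, 0, -110, 0, 0, 0, 0.2]]}}

```text
clock: 21.12
tool_pos: [0.3939, 0.312, 0.1127]
eef_rot: [-0.524, 0.852, -0.006, -0.0]
contact_force: [0.7, 1.1, -0.3]
opening: 0.787
finger_force: 0.0
```

```bash
python3 -c "
from seg import *
t=eyes.snapshot('top')
for o in clips(t):print(o['px'],o['gm'],o['yaw'])
gg([.43,-.12,.12],115)
"
```

```text
odd [223 208  15  15 171] [0.52516703 0.13473621]
[258. 182.] [0.668 0.042] 168.8
[353. 190.] [ 0.5545 -0.2006] -33.5
[165. 206.] [0.5598 0.3402] -105.5
[348. 242.] [ 0.4815 -0.1846] -155.4
[259. 252.] [0.3768 0.0374] 19.9
gg [ 373.7 -226.4   30.5] [-0.7  0.4 38.2]
t 21.18 grip [0.3953 0.3158 0.1486] ytool 153.2 q [-0.33  0.78 -0.75  2.    0.86  0.7   1.04] op 70.6 ff 0.0
```

```bash
python3 -c "
from seg import *
gg([.4788,-.1858,.13],114.6)
"
```

```text
gg [ 410.4 -299.7   21.4] [-0.7  0.5 38.6]
t 21.18 grip [0.3953 0.3158 0.1486] ytool 153.2 q [-0.33  0.78 -0.75  2.    0.86  0.7   1.04] op 70.6 ff 0.0
```

Call:
{"api": "move_arm", "payload": {"motion": [[48, -35, 2, 0, 0, 8, 0.2], [97, -71, 4, 0, 0, 16, 0.2], [145, -106, 6, 0, 0, 24, 0.2], [194, -142, 8, 0, 0, 32, 0.2], [240, -176, 10, 0, 0, 38.6, 0.2]]}}

```text
clock: 21.8
tool_pos: [0.4438, 0.0167, 0.1057]
eef_rot: [-0.211, 0.978, -0.006, 0.004]
contact_force: [0.6, 0.2, 0.0]
opening: 0.803
finger_force: 0.0
```

Call:
{"api": "move_arm", "payload": {"motion": [[0, 0, 0, 0, 0, 0, 0.2], [0, 0, 0, 0, 0, 0, 0.2]]}}

```text
clock: 22.05
tool_pos: [0.4436, 0.0196, 0.1054]
eef_rot: [-0.213, 0.977, -0.005, 0.004]
contact_force: [-0.3, 0.3, -0.5]
opening: 0.8
finger_force: 0.0
```

```bash
python3 -c "
from seg import *
gg([.4788,-.1858,.012],114.6)
"
```

```text
gg [  54.1 -199.9  124.6] [-0.7  0.3  0. ]
t 22.05 grip [0.4433 0.0199 0.1344] ytool 114.6 q [ 0.18  0.71 -0.54  2.19  0.89  0.46  0.93] op 70.4 ff 0.0
```

Call:
{"api": "move_arm", "payload": {"motion": [[15, -57, 0, 0, 0, 0, 0.2], [30, -114, 0, 0, 0, 0, 0.2], [46, -171, 0, 0, 0, 0, 0.2], [54, -200, 10, 0, 0, 0, 0.2], [54, -200, 50, 0, 0, 0, 0.2]]}}

```text
clock: 22.68
tool_pos: [0.4806, -0.1878, 0.0581]
eef_rot: [-0.211, 0.977, -0.007, 0.006]
contact_force: [-0.3, 0.4, -1.3]
opening: 0.802
finger_force: 0.0
```

Call:
{"api": "move_arm", "payload": {"motion": [[0, 0, 30, 0, 0, 0, 0.2], [0, 0, 60, 0, 0, 0, 0.2], [0, 0, 74, 0, 0, 0, 0.2], [0, 0, 74, 0, 0, 0, 0.2]]}}

```text
clock: 23.18
tool_pos: [0.4788, -0.1842, -0.0173]
eef_rot: [-0.215, 0.977, -0.005, 0.002]
contact_force: [-0.2, 0.3, -0.1]
opening: 0.806
finger_force: 0.0
```

Call:
{"api": "move_arm", "payload": {"motion": [[0, 0, 0, 0, 0, 0, 0.2], [0, 0, 0, 0, 0, 0, 1], [0, 0, 0, 0, 0, 0, 1], [0, 0, 0, 0, 0, 0, 1], [0, 0, 0, 0, 0, 0, 1]], "newtons": 10}}

```text
clock: 23.8
tool_pos: [0.4787, -0.1868, -0.0162]
eef_rot: [-0.213, 0.977, -0.006, 0.003]
contact_force: [-0.3, -0.2, 5.4]
opening: 0.637
finger_force: 10.0
```

```bash
python3 -c "
from seg import *
gg([.4788,-.1858,.012],114.6)
"
```

```text
gg [-0.5  0.8  0.8] [-0.8  0.2 -0. ]
t 23.8 grip [ 0.4784 -0.1865  0.0128] ytool 114.6 q [ 0.51  0.97 -0.38  2.04  1.12  0.36  1.19] op 56.0 ff 10.0
```

Call:
{"api": "move_arm", "payload": {"motion": [[0, 0, 0, 0, 0, 0, 1], [0, 0, -30, 0, 0, 0, 1], [0, 0, -80, 0, 0, 0, 1], [0, 0, -130, 0, 0, 0, 1], [0, 0, -130, 0, 0, 0, 1]], "newtons": 14}}

```text
clock: 24.42
tool_pos: [0.4792, -0.1859, 0.116]
eef_rot: [-0.212, 0.977, -0.007, 0.005]
contact_force: [0.1, 0.0, -1.0]
opening: 0.632
finger_force: 13.9
```

```bash
python3 -c "
from h import *
gg([.4864,.3519,.14],154)"
```

```text
gg [-229.8  486.3   -1.2] [ -1.    0.1 -39.5]
t 24.43 grip [ 0.4788 -0.1855  0.145 ] ytool 114.5 q [ 0.67  0.77 -0.65  1.99  0.8   0.64  1.48] op 55.6 ff 13.9
```

Call:
{"api": "move_arm", "payload": {"motion": [[-26, 54, 0, 0, 0, -7, 1], [-51, 108, 0, 0, 0, -14, 1], [-77, 162, 0, 0, 0, -21, 1], [-102, 216, 0, 0, 0, -28, 1], [-128, 270, 0, 0, 0, -35, 1]]}}

```text
clock: 25.05
tool_pos: [0.4804, 0.1144, 0.1087]
eef_rot: [-0.498, 0.867, -0.007, -0.001]
contact_force: [1.2, 0.6, -1.0]
opening: 0.63
finger_force: 13.9
```

Call:
{"api": "move_arm", "payload": {"motion": [[0, 0, 0, 0, 0, -4.5, 1], [0, 0, 0, 0, 0, -4.5, 1]]}}

```text
clock: 25.3
tool_pos: [0.4803, 0.1131, 0.1087]
eef_rot: [-0.531, 0.848, -0.006, -0.001]
contact_force: [-0.0, 0.0, -1.5]
opening: 0.63
finger_force: 13.9
```

```bash
python3 -c "
from h import *
gg([.4864,.3519,.029],154)"
```

```text
gg [-218.3   99.9  106. ] [-0.5 -0.5  0.1]
t 25.3 grip [0.4801 0.1135 0.1377] ytool 154.1 q [ 0.13  0.8  -0.77  2.04  0.92  0.7   1.43] op 55.5 ff 13.9
```

Call:
{"api": "move_arm", "payload": {"motion": [[-50, 23, 0, 0, 0, 0, 1], [-105, 48, 0, 0, 0, 0, 1], [-160, 73, 0, 0, 0, 0, 1], [-218, 100, 0, 0, 0, 0, 1], [-218, 100, 30, 0, 0, 0, 1]]}}

```text
clock: 25.92
tool_pos: [0.4866, 0.3599, 0.0788]
eef_rot: [-0.531, 0.847, -0.003, 0.004]
contact_force: [0.4, -1.3, -1.2]
opening: 0.629
finger_force: 13.9
```

Call:
{"api": "move_arm", "payload": {"motion": [[0, 0, 35, 0, 0, 0, 1], [0, 0, 60, 0, 0, 0, 1], [0, 0, 76, 0, 0, 0, 1], [0, 0, 76, 0, 0, 0, 1]]}}

```text
clock: 26.42
tool_pos: [0.4872, 0.3504, 0.0003]
eef_rot: [-0.53, 0.848, -0.007, -0.001]
contact_force: [-0.3, 0.3, 0.1]
opening: 0.626
finger_force: 13.9
```

Call:
{"api": "move_arm", "payload": {"motion": [[0, 0, 0, 0, 0, 0, 0.29], [0, 0, 0, 0, 0, 0, 0.29], [0, 0, 0, 0, 0, 0, 0.29], [0, 0, -50, 0, 0, 0, 0.29], [0, 0, -110, 0, 0, 0, 0.2]]}}

```text
clock: 27.05
tool_pos: [0.486, 0.3525, 0.1122]
eef_rot: [-0.531, 0.848, -0.007, -0.001]
contact_force: [0.8, -0.4, 0.1]
opening: 0.792
finger_force: 0.0
```

```bash
python3 -c "
from seg import *
t=eyes.snapshot('top')
for o in clips(t):print(o['px'],o['gm'],o['yaw'])
gg([.6646,.0429,.13],74.6)
w=eyes.snapshot('wrist');save('w5',w['frame'])
"
```

```text
odd [226 208  12  15 108] [0.52839924 0.1291796 ]
[258. 182.] [0.6673 0.0423] 167.0
[353. 190.] [ 0.5548 -0.2009] -33.0
[259. 252.] [0.3767 0.0385] 19.2
gg [ 205.9 -295.4   22.9] [-0.5  0.8 79.5]
t 27.1 grip [0.4881 0.3573 0.1498] ytool 154.1 q [-0.29  0.89 -0.79  1.71  0.8   0.89  1.26] op 70.0 ff 0.0
```

View pics/w5.png

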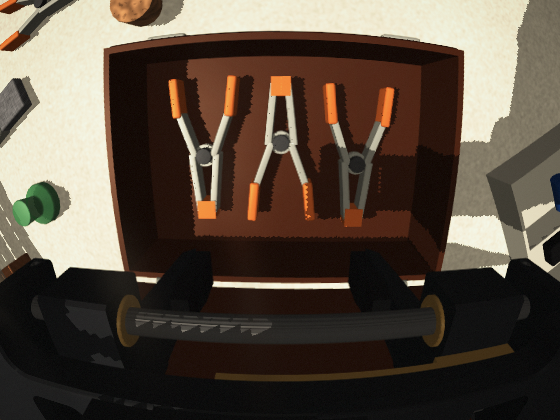

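Call:
{"api": "move_arm", "payload": {"motion": [[33, -47, 0, 0, 0, 10, 0.2], [66, -95, 4, 0, 0, 20, 0.2], [99, -142, 8, 0, 0, 30, 0.2], [132, -190, 12, 0, 0, 40, 0.2], [165, -237, 15, 0, 0, 50, 0.2]]}}

```text
clock: 27.78
tool_pos: [0.6284, 0.099, 0.1]
eef_rot: [-0.12, 0.993, -0.006, 0.003]
contact_force: [-0.6, 0.1, 0.7]
opening: 0.8
finger_force: 0.0
```

Call:
{"api": "move_arm", "payload": {"motion": [[0, 0, 0, 0, 0, 10, 0.2], [0, 0, 0, 0, 0, 20, 0.2], [0, 0, 0, 0, 0, 29.5, 0.2], [0, 0, 0, 0, 0, 29.5, 0.2]]}}

```text
clock: 28.28
tool_pos: [0.6276, 0.101, 0.1002]
eef_rot: [0.133, 0.991, -0.005, 0.004]
contact_force: [0.7, 0.3, -0.1]
opening: 0.802
finger_force: 0.0
```

```bash
python3 -c "
from seg import *
gg([.6646,.043,.012],74.6)
"
```

```text
gg [-49.8 -45.2 118.1] [-0.5  0.6  0.1]
t 28.27 grip [0.6273 0.1014 0.1292] ytool 74.7 q [ 0.01  0.88 -0.47  1.62  0.54  0.77  0.6 ] op 70.6 ff 0.0
```

Call:
{"api": "move_arm", "payload": {"motion": [[-40, -36, 0, 0, 0, 0, 0.2], [-50, -45, 20, 0, 0, 0, 0.2], [-50, -45, 70, 0, 0, 0, 0.2], [-50, -45, 105, 0, 0, 0, 0.2], [-50, -45, 118, 0, 0, 0, 0.2]]}}

```text
clock: 28.9
tool_pos: [0.6625, 0.0431, -0.0198]
eef_rot: [0.133, 0.991, -0.005, 0.002]
contact_force: [-0.2, -0.5, -0.1]
opening: 0.8
finger_force: 0.0
```

Call:
{"api": "move_arm", "payload": {"motion": [[0, 0, 0, 0, 0, 0, 0.2], [0, 0, 0, 0, 0, 0, 1], [0, 0, 0, 0, 0, 0, 1], [0, 0, 0, 0, 0, 0, 1], [0, 0, 0, 0, 0, 0, 1]], "newtons": 10}}

```text
clock: 29.52
tool_pos: [0.6664, 0.0429, -0.0153]
eef_rot: [0.134, 0.991, -0.004, 0.006]
contact_force: [1.0, -1.1, 5.9]
opening: 0.413
finger_force: 9.9
```

```bash
python3 -c "
from seg import *
gg([.6646,.043,.012],74.6)
"
```

```text
gg [ 1.8 -0.4  1.7] [-0.4  0.8 -0.1]
t 29.52 grip [0.6661 0.0432 0.0137] ytool 74.5 q [ 0.07  1.07 -0.4   1.55  0.63  0.65  0.65] op 36.3 ff 9.9
```

Call:
{"api": "move_arm", "payload": {"motion": [[0, 0, -30, 0, 0, 0, 1], [0, 0, -80, 0, 0, 0, 1], [0, 0, -130, 0, 0, 0, 1], [0, 0, -130, 0, 0, 0, 1]]}}

```text
clock: 30.02
tool_pos: [0.6667, 0.0456, 0.1176]
eef_rot: [0.134, 0.991, -0.003, 0.008]
contact_force: [-0.1, 1.1, -0.1]
opening: 0.405
finger_force: 9.9
```

```bash
python3 -c "
from h import *
gg([.43,-.482,.14],2.6)"
```

```text
gg [  87.9 -571.5    7.4] [ 0.4  1.  72. ]
t 30.02 grip [0.6662 0.0458 0.1466] ytool 74.6 q [ 0.11  0.89 -0.49  1.51  0.53  0.86  0.73] op 35.6 ff 9.9
```

Call:
{"api": "move_arm", "payload": {"motion": [[8, -55, 0, 0, 0, 8, 1], [17, -113, 0, 0, 0, 17, 1], [26, -170, 0, 0, 0, 26, 1], [35, -228, 0, 0, 0, 35, 1], [44, -286, 0, 0, 0, 44, 1]]}}

```text
clock: 30.65
tool_pos: [0.5435, -0.221, 0.1139]
eef_rot: [0.498, 0.867, -0.003, 0.005]
contact_force: [0.8, -0.3, -1.5]
opening: 0.406
finger_force: 9.9
```

Call:
{"api": "move_arm", "payload": {"motion": [[0, 0, 0, 0, 0, 10, 1], [0, 0, 0, 0, 0, 20, 1], [0, 0, 0, 0, 0, 28, 1], [0, 0, 0, 0, 0, 28, 1]]}}

```text
clock: 31.15
tool_pos: [0.5445, -0.2192, 0.114]
eef_rot: [0.69, 0.723, -0.002, 0.005]
contact_force: [-0.7, 0.4, -1.0]
opening: 0.406
finger_force: 9.9
```

```bash
python3 -c "
from h import *
gg([.43,-.482,.035],2.6)"
```

```text
gg [-256.  -127.2  110.1] [0.3 0.6 0.1]
t 31.15 grip [ 0.5443 -0.2189  0.143 ] ytool 2.7 q [ 0.41  0.77 -0.18  1.78  0.24  0.6   0.12] op 35.7 ff 9.9
```

Call:
{"api": "move_arm", "payload": {"motion": [[-52, -26, 0, 0, 0, 0, 1], [-104, -52, 0, 0, 0, 0, 1], [-156, -78, 0, 0, 0, 0, 1], [-208, -103, 0, 0, 0, 0, 1], [-256, -127, 0, 0, 0, 0, 1]]}}

```text
clock: 31.78
tool_pos: [0.4283, -0.4827, 0.1161]
eef_rot: [0.69, 0.724, -0.001, 0.006]
contact_force: [0.2, 0.0, -0.6]
opening: 0.406
finger_force: 9.9
```

Call:
{"api": "move_arm", "payload": {"motion": [[0, 0, 30, 0, 0, 0, 1], [0, 0, 70, 0, 0, 0, 1], [0, 0, 100, 0, 0, 0, 1], [0, 0, 110, 0, 0, 0, 1], [0, 0, 110, 0, 0, 0, 1]]}}

```text
clock: 32.4
tool_pos: [0.4306, -0.4818, 0.0064]
eef_rot: [0.691, 0.723, -0.001, 0.006]
contact_force: [0.3, 0.3, -1.0]
opening: 0.403
finger_force: 9.9
```

Call:
{"api": "move_arm", "payload": {"motion": [[0, 0, 0, 0, 0, 0, 0.2], [0, 0, 0, 0, 0, 0, 0.2], [0, 0, 0, 0, 0, 0, 0.2], [0, 0, -50, 0, 0, 0, 0.2], [0, 0, -110, 0, 0, 0, 0.2]]}}

```text
clock: 33.02
tool_pos: [0.4294, -0.4804, 0.1174]
eef_rot: [0.691, 0.723, -0.001, 0.005]
contact_force: [1.1, -0.4, -0.2]
opening: 0.798
finger_force: 0.0
```

```bash
python3 -c "
from seg import *
t=eyes.snapshot('top')
for o in clips(t):print(o['px'],o['gm'],o['yaw'])
gg([.557,-.2026,.13],56.5)
w=eyes.snapshot('wrist');save('w6',cv2.resize(w['frame'],(400,300)))
"
```

```text
odd [223 208  15  15 177] [0.52590541 0.13554998]
odd [409 216  27  35 529] [ 0.45777739 -0.41821893]
[353. 190.] [ 0.5547 -0.2009] -33.6
[162. 236.] [0.5128 0.2989] 153.0
[259. 252.] [0.3765 0.0384] 19.3
gg [276.2 135.5  22.3] [  0.3   1.5 -53.9]
t 33.08 grip [ 0.4331 -0.4836  0.1556] ytool 2.6 q [ 0.91  0.82 -0.27  1.59  0.29  0.74  0.56] op 69.9 ff 0.0
```

View pics/w6.png

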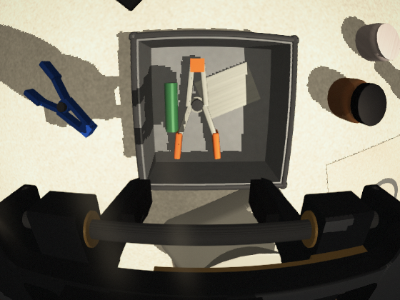

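Call:
{"api": "move_arm", "payload": {"motion": [[50, 25, 0, 0, 0, -10, 0.2], [105, 51, 4, 0, 0, -20, 0.2], [160, 78, 8, 0, 0, -30, 0.2], [215, 105, 14, 0, 0, -40, 0.2], [270, 132, 20, 0, 0, -50, 0.2]]}}

```text
clock: 33.75
tool_pos: [0.5506, -0.2039, 0.0948]
eef_rot: [0.318, 0.948, -0.004, 0.006]
contact_force: [0.4, -0.2, 0.1]
opening: 0.803
finger_force: 0.0
```

Call:
{"api": "move_arm", "payload": {"motion": [[0, 0, 0, 0, 0, -3.9, 0.2], [0, 0, 0, 0, 0, -3.9, 0.2]]}}

```text
clock: 34.0
tool_pos: [0.5498, -0.2052, 0.0946]
eef_rot: [0.288, 0.958, -0.004, 0.005]
contact_force: [-0.2, -0.5, 0.4]
opening: 0.8
finger_force: 0.0
```

```bash
python3 -c "
from seg import *
gg([.5572,-.2026,.012],56.4)
"
```

```text
gg [ -3.4   6.8 111.6] [-0.3  0.7  0.1]
t 34.0 grip [ 0.5496 -0.2049  0.1236] ytool 56.5 q [ 0.52  0.83 -0.43  1.79  0.55  0.64  0.75] op 70.4 ff 0.0
```

Call:
{"api": "move_arm", "payload": {"motion": [[-3, 7, 20, 0, 0, 0, 0.2], [-3, 7, 60, 0, 0, 0, 0.2], [-3, 7, 95, 0, 0, 0, 0.2], [-3, 7, 111, 0, 0, 0, 0.2], [-3, 7, 111, 0, 0, 0, 0.2]]}}

```text
clock: 34.62
tool_pos: [0.5563, -0.2027, -0.0174]
eef_rot: [0.289, 0.957, -0.004, 0.004]
contact_force: [-0.1, 0.1, -0.1]
opening: 0.799
finger_force: 0.0
```

Call:
{"api": "move_arm", "payload": {"motion": [[0, 0, 0, 0, 0, 0, 0.2], [0, 0, 0, 0, 0, 0, 1], [0, 0, 0, 0, 0, 0, 1], [0, 0, 0, 0, 0, 0, 1], [0, 0, 0, 0, 0, 0, 1]], "newtons": 10}}

```text
clock: 35.25
tool_pos: [0.5578, -0.2028, -0.0151]
eef_rot: [0.288, 0.957, -0.004, 0.006]
contact_force: [-0.6, 0.2, 5.6]
opening: 0.634
finger_force: 9.9
```

Call:
{"api": "move_arm", "payload": {"motion": [[0, 0, -30, 0, 0, 0, 1], [0, 0, -80, 0, 0, 0, 1], [0, 0, -130, 0, 0, 0, 1], [0, 0, -130, 0, 0, 0, 1]], "newtons": 13}}

```text
clock: 35.75
tool_pos: [0.5588, -0.2015, 0.1176]
eef_rot: [0.289, 0.957, -0.004, 0.009]
contact_force: [-0.9, -0.5, -0.3]
opening: 0.633
finger_force: 12.9
```

```bash
python3 -c "
from seg import *
gg([.4706-.015*.4384+.035*.8988,.3195-.015*.8988-.035*.4384,.15],154)
gg([.47,-.482,.14],2.6)
"
```

```text
gg [324.6 375.2 -10.2] [ -1.    0.7 -97.5]
t 35.75 grip [ 0.5584 -0.2012  0.1466] ytool 56.5 q [ 0.52  0.8  -0.45  1.76  0.53  0.69  0.76] op 55.7 ff 12.9
gg [ -80.8 -282.8    8.6] [ 0.4  1.1 53.9]
t 35.75 grip [ 0.5584 -0.2012  0.1466] ytool 56.5 q [ 0.52  0.8  -0.45  1.76  0.53  0.69  0.76] op 55.7 ff 12.9
```

```bash
python3 -c "
from seg import *
gg([.4259,.3191,.15],64)
"
```

```text
gg [398.3 360.5 -11.6] [-0.2  1.1 -7.5]
t 35.75 grip [ 0.5584 -0.2012  0.1466] ytool 56.5 q [ 0.52  0.8  -0.45  1.76  0.53  0.69  0.76] op 55.7 ff 12.9
```

Call:
{"api": "move_arm", "payload": {"motion": [[40, 36, 0, 0, 0, -3, 1], [83, 75, 0, 0, 0, -7.5, 1], [126, 114, 0, 0, 0, -7.5, 1], [170, 154, 0, 0, 0, -7.5, 1], [213, 193, 0, 0, 0, -7.5, 1]]}}

```text
clock: 36.38
tool_pos: [0.4838, 0.0789, 0.1095]
eef_rot: [0.225, 0.974, -0.004, 0.004]
contact_force: [0.5, 0.7, -1.5]
opening: 0.634
finger_force: 12.9
```

Call:
{"api": "move_arm", "payload": {"motion": [[0, 0, 0, 0, 0, 0, 1], [0, 0, 0, 0, 0, 0, 1]]}}

```text
clock: 36.62
tool_pos: [0.4846, 0.0766, 0.1097]
eef_rot: [0.225, 0.974, -0.005, 0.004]
contact_force: [1.1, -0.3, -1.3]
opening: 0.629
finger_force: 12.9
```

```bash
python3 -c "
from seg import *
gg([.4259,.3191,.15],64)
"
```

```text
gg [158.9 192.2 -14.5] [-0.5  0.6 -0. ]
t 36.62 grip [0.4844 0.0769 0.1387] ytool 64.0 q [-0.03  0.71 -0.36  2.06  0.57  0.47  0.28] op 55.4 ff 12.9
```

Call:
{"api": "move_arm", "payload": {"motion": [[40, 48, -14, 0, 0, 0, 1], [79, 96, -14, 0, 0, 0, 1], [119, 144, -14, 0, 0, 0, 1], [159, 192, -14, 0, 0, 0, 1], [159, 192, -14, 0, 0, 0, 1]]}}

```text
clock: 37.25
tool_pos: [0.4253, 0.325, 0.1214]
eef_rot: [0.222, 0.975, -0.002, 0.004]
contact_force: [0.0, -0.7, -0.1]
opening: 0.632
finger_force: 12.9
```

Call:
{"api": "move_arm", "payload": {"motion": [[0, 0, 30, 0, 0, 0, 1], [0, 0, 70, 0, 0, 0, 1], [0, 0, 98, 0, 0, 0, 1], [0, 0, 98, 0, 0, 0, 1]]}}

```text
clock: 37.75
tool_pos: [0.4274, 0.3149, 0.0216]
eef_rot: [0.227, 0.974, -0.007, 0.004]
contact_force: [-0.6, 0.2, 0.1]
opening: 0.633
finger_force: 12.9
```

Call:
{"api": "move_arm", "payload": {"motion": [[0, 0, 0, 0, 0, 0, 0.25], [0, 0, 0, 0, 0, 0, 0.25], [0, 0, 0, 0, 0, 0, 0.25], [0, 0, -50, 0, 0, 0, 0.2], [0, 0, -90, 0, 0, 0, 0.2]]}}

```text
clock: 38.38
tool_pos: [0.4265, 0.3198, 0.1152]
eef_rot: [0.225, 0.974, -0.004, 0.005]
contact_force: [1.5, 0.4, 0.6]
opening: 0.799
finger_force: 0.0
```

```bash
python3 -c "
from seg import *
t=eyes.snapshot('top')
for o in clips(t):print(o['px'],o['gm'],o['yaw'])
gg([.3796,.0393,.15],109.2,20)
w=eyes.snapshot('wrist');save('w7',cv2.resize(w['frame'],(400,300)))
"
```

```text
odd [223 208  15  15 170] [0.52600438 0.1355113 ]
odd [410 216  26  46 644] [ 0.44750123 -0.41972745]
[165. 214.] [0.5334 0.3441] -91.3
[175. 237.] [0.4695 0.2657] 89.7
[259. 252.] [0.3767 0.0385] 19.2
gg [ -73.1 -282.4   -2.5] [  7.7  19.8 -44.8]
t 38.42 grip [0.4281 0.322  0.1487] ytool 64.0 q [-0.52  0.73 -0.36  1.93  0.47  0.57 -0.08] op 70.4 ff 0.0
```

View pics/w7.png

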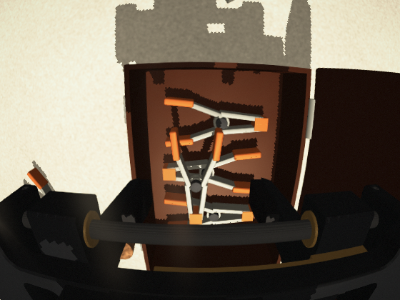

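```bash
python3 -c "
from seg import *
gg([.44,.06,.14],109.2,0)
"
```

```text
gg [-125.2 -230.2    8.1] [ -0.2   0.8 -45.2]
t 38.48 grip [0.4281 0.322  0.1467] ytool 64.0 q [-0.52  0.73 -0.35  1.93  0.48  0.56 -0.09] op 70.1 ff 0.0
```

Call:
{"api": "move_arm", "payload": {"motion": [[-25, -46, 0, 0, 0, -9, 0.2], [-50, -92, 0, 0, 0, -18, 0.2], [-75, -138, 0, 0, 0, -27, 0.2], [-100, -184, 0, 0, 0, -36, 0.2], [-125, -230, 5, 0, 0, -45, 0.2]]}}

```text
clock: 39.1
tool_pos: [0.438, 0.0566, 0.1113]
eef_rot: [-0.168, 0.986, -0.006, 0.003]
contact_force: [1.2, -0.1, -0.1]
opening: 0.802
finger_force: 0.0
```

Call:
{"api": "move_arm", "payload": {"motion": [[0, 0, 0, 0, 10, 0, 0.2], [0, 0, 0, 0, 20, 0, 0.2], [0, 0, 0, 0, 25, 0, 0.2], [0, 0, 0, 0, 25, 0, 0.2]]}}

```text
clock: 39.6
tool_pos: [0.4386, 0.0586, 0.11]
eef_rot: [-0.159, 0.964, -0.041, -0.211]
contact_force: [-0.7, 0.3, 0.7]
opening: 0.8
finger_force: 0.0
```

```bash
python3 -c "
from seg import *
gg([.3814,.0401,.065],109.2,25)
gg([.3814,.0401,.013],109.2,25)
"
```

```text
gg [35.9  1.8 95. ] [-0.5  0.2 -0.5]
t 39.6 grip [0.45   0.0628 0.1363] ytool 108.9 q [ 0.1   0.91 -0.66  1.78  0.51  1.12  1.08] op 70.4 ff 0.0
gg [ 14.1   2.4 142.2] [-0.5  0.2 -0.5]
t 39.6 grip [0.45   0.0628 0.1363] ytool 108.9 q [ 0.1   0.91 -0.66  1.78  0.51  1.12  1.08] op 70.4 ff 0.0
```

Call:
{"api": "move_arm", "payload": {"motion": [[25, 1, 50, 0, 0, 0, 0.2], [36, 2, 95, 0, 0, 0, 0.2], [25, 2, 118, 0, 0, 0, 0.2], [14, 2, 141, 0, 0, 0, 0.2], [14, 2, 141, 0, 0, 0, 0.2]]}}

```text
clock: 40.22
tool_pos: [0.3682, 0.0346, -0.011]
eef_rot: [-0.16, 0.963, -0.041, -0.212]
contact_force: [0.3, -0.7, 0.2]
opening: 0.801
finger_force: 0.0
```

```bash
python3 -c "
from seg import *
gg([.3814,.0401,.013],109.2,25)
"
```

```text
gg [-2.8  0.9  1.2] [-0.6  0.1 -0.5]
t 40.23 grip [0.3796 0.0389 0.0153] ytool 109.0 q [ 0.06  1.05 -0.53  2.01  0.71  0.76  0.9 ] op 70.5 ff 0.0
```

Call:
{"api": "move_arm", "payload": {"motion": [[-2, 1, 1, 0, 0, 0, 0.2], [-2, 1, 1, 0, 0, 0, 1], [-2, 1, 1, 0, 0, 0, 1], [-2, 1, 1, 0, 0, 0, 1], [-2, 1, 1, 0, 0, 0, 1]], "newtons": 10}}

```text
clock: 40.85
tool_pos: [0.3702, 0.0356, -0.012]
eef_rot: [-0.16, 0.963, -0.042, -0.211]
contact_force: [0.3, -2.2, 6.1]
opening: 0.418
finger_force: 10.0
```

Call:
{"api": "move_arm", "payload": {"motion": [[0, 0, 0, 0, 0, 0, 1], [0, 0, -30, 0, -5, 0, 1], [-15, 0, -70, 0, -15, 0, 1], [-40, 0, -120, 0, -25, 0, 1], [-40, 0, -130, 0, -25, 0, 1]], "newtons": 12}}

```text
clock: 41.48
tool_pos: [0.4567, 0.0674, 0.0907]
eef_rot: [-0.166, 0.986, -0.006, 0.004]
contact_force: [0.3, -0.1, -1.8]
opening: 0.422
finger_force: 12.0
```

```bash
python3 -c "
from seg import *
gg([.45,.1,.16],64)
"
```

```text
gg [ -4.5  32.4 -40.7] [-0.6  0.7 45.1]
t 41.48 grip [0.4564 0.0678 0.1197] ytool 109.1 q [ 0.06  0.75 -0.51  2.15  0.89  0.46  0.74] op 37.2 ff 12.0
```

```bash
python3 -c "
from seg import *
gg([.478,-.40,.15],2.6)
"
```

```text
gg [ 132.4 -449.1  -24.8] [ -0.2   1.  106.5]
t 41.48 grip [0.4564 0.0678 0.1197] ytool 109.1 q [ 0.06  0.75 -0.51  2.15  0.89  0.46  0.74] op 37.2 ff 12.0
```

Call:
{"api": "move_arm", "payload": {"motion": [[0, 0, -30, 0, 0, 5, 1], [17, -56, -30, 0, 0, 15, 1], [34, -114, -28, 0, 0, 25, 1], [51, -172, -26, 0, 0, 35, 1], [66, -225, -25, 0, 0, 45, 1]]}}

```text
clock: 42.1
tool_pos: [0.4658, -0.1684, 0.1148]
eef_rot: [0.228, 0.974, -0.004, 0.002]
contact_force: [0.4, 0.7, -0.5]
opening: 0.419
finger_force: 12.0
```

Call:
{"api": "move_arm", "payload": {"motion": [[0, 0, 0, 0, 0, 10, 1], [0, 0, 0, 0, 0, 20, 1], [0, 0, 0, 0, 0, 30, 1], [0, 0, 0, 0, 0, 40, 1], [0, 0, 0, 0, 0, 50, 1]]}}

```text
clock: 42.72
tool_pos: [0.466, -0.1658, 0.1147]
eef_rot: [0.618, 0.786, -0.002, 0.003]
contact_force: [-0.2, 0.6, -0.2]
opening: 0.415
finger_force: 12.0
```

Call:
{"api": "move_arm", "payload": {"motion": [[0, 0, 0, 0, 0, 10, 1], [0, 0, 0, 0, 0, 11.5, 1], [0, 0, 0, 0, 0, 11.5, 1]]}}

```text
clock: 43.1
tool_pos: [0.4665, -0.1662, 0.1154]
eef_rot: [0.691, 0.723, -0.001, 0.005]
contact_force: [0.4, -0.9, -1.1]
opening: 0.416
finger_force: 12.0
```

```bash
python3 -c "
from seg import *
gg([.478,-.40,.15],2.6)
"
```

```text
gg [-234.1    0.8   -3.4] [0.3 0.5 0. ]
t 43.1 grip [ 0.4663 -0.166   0.1444] ytool 2.6 q [ 0.34  0.68 -0.16  2.05  0.27  0.42  0.02] op 36.6 ff 12.0
```

Call:
{"api": "move_arm", "payload": {"motion": [[-50, 0, 0, 0, 0, 0, 1], [-110, 0, 0, 0, 0, 0, 1], [-170, 0, 0, 0, 0, 0, 1], [-225, 1, 0, 0, 0, 0, 1], [-234, 1, 0, 0, 0, 0, 1]]}}

```text
clock: 43.72
tool_pos: [0.4759, -0.406, 0.1181]
eef_rot: [0.694, 0.72, -0.002, 0.007]
contact_force: [-0.6, 1.2, -1.1]
opening: 0.417
finger_force: 12.0
```

Call:
{"api": "move_arm", "payload": {"motion": [[0, 0, 0, 0, 0, 0, 1], [0, 0, 40, 0, 0, 0, 1], [0, 0, 80, 0, 0, 0, 1], [0, 0, 94, 0, 0, 0, 1], [0, 0, 94, 0, 0, 0, 1]]}}

```text
clock: 44.35
tool_pos: [0.4789, -0.3995, 0.0243]
eef_rot: [0.691, 0.723, -0.001, 0.005]
contact_force: [0.7, 0.4, -0.2]
opening: 0.419
finger_force: 12.0
```

Call:
{"api": "move_arm", "payload": {"motion": [[0, 0, 0, 0, 0, 0, 0.25], [0, 0, 0, 0, 0, 0, 0.25], [0, 0, 0, 0, 0, 0, 0.25], [0, 0, -50, 0, 0, 0, 0.25], [0, 0, -110, 0, 0, 0, 0.25]]}}

```text
clock: 44.98
tool_pos: [0.4774, -0.4, 0.1359]
eef_rot: [0.692, 0.722, -0.001, 0.006]
contact_force: [0.8, -0.2, 1.2]
opening: 0.75
finger_force: 0.0
```

Call:
{"api": "move_arm", "payload": {"motion": [[50, 0, -10, 0, 0, 0, 0.4], [110, 0, -10, 0, 0, 0, 0.5], [160, 0, -10, 0, 0, 0, 0.5]]}}

```text
clock: 45.35
tool_pos: [0.4715, -0.2382, 0.1443]
eef_rot: [0.691, 0.722, -0.0, 0.007]
contact_force: [0.9, 0.9, 0.1]
opening: 0.5
finger_force: 0.0
```

```bash
python3 -c "
from seg import *
t=eyes.snapshot('top')
a=cv2.resize(t['frame'][185:285,395:485],None,fx=4,fy=4,interpolation=cv2.INTER_CUBIC)
b=cv2.resize(t['frame'][150:310,90:240],None,fx=2.5,fy=2.5,interpolation=cv2.INTER_CUBIC)
save('top3',np.hstack([a,b]))
gg([.5317,.4449,.36],64)
W=world(t);p=[W[v,u] for u,v in [(175,190)]];print(p)
z=W[...,2];m=(z>.26)&(W[...,1]>.25)&(W[...,0]>.3)&(W[...,0]<.75)
print(m.sum(),W[m].mean(0),W[m][:,2].max())
"
```

```text
gg [ 669.5   97.6 -189.3] [  0.3   0.5 -61. ]
t 45.4 grip [ 0.4711 -0.2295  0.1731] ytool 3.0 q [ 0.51  0.66 -0.24  1.95  0.28  0.55  0.14] op 44.4 ff 0.0
[array([0.59545272, 0.28468324, 0.07582459])]
337 [0.53164656 0.44351751 0.29582168] 0.3075172506387386
```

View pics/top3.png

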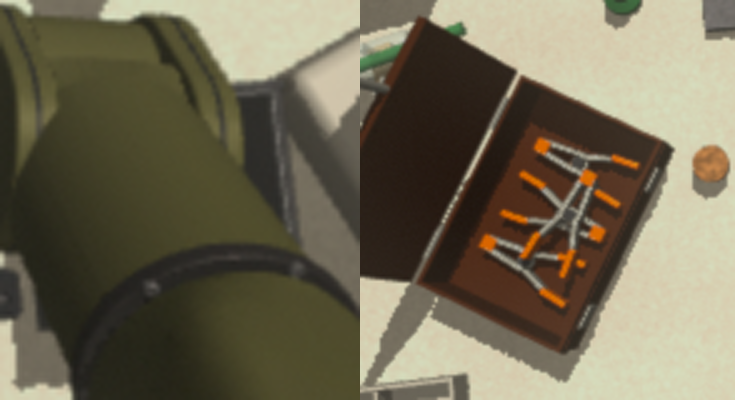

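Call:
{"api": "move_arm", "payload": {"motion": [[45, 5, -40, 0, 0, -10, 0.55], [95, 10, -80, 0, 0, -20, 0.55], [150, 15, -110, 0, 0, -30, 0.55], [205, 20, -130, 0, 0, -40, 0.55], [260, 25, -145, 0, 0, -50, 0.55]]}}

```text
clock: 46.02
tool_pos: [0.4842, 0.0238, 0.2875]
eef_rot: [0.319, 0.948, -0.003, 0.007]
contact_force: [1.1, 0.3, -0.6]
opening: 0.449
finger_force: 0.0
```

Call:
{"api": "move_arm", "payload": {"motion": [[0, 0, -30, 0, 0, -10, 0.55], [0, 0, -45, 0, 0, -11, 0.55], [0, 0, -45, 0, 0, -11, 0.55]]}}

```text
clock: 46.4
tool_pos: [0.484, 0.0226, 0.3318]
eef_rot: [0.23, 0.973, -0.004, 0.007]
contact_force: [0.2, -0.4, -0.7]
opening: 0.454
finger_force: 0.0
```

```bash
python3 -c "
from seg import *
go([.5335,.4455,.33],64)
t=eyes.snapshot('top');W=world(t)
a=cv2.resize(t['frame'][185:285,395:485],None,fx=5,fy=5,interpolation=cv2.INTER_CUBIC)
save('top4',a)
hsv=cv2.cvtColor(t['frame'],cv2.COLOR_RGB2HSV)
# handle bar
z=W[...,2];m=(z>.285)&(z<.32)&(W[...,1]>.25)&(W[...,0]>.3)&(W[...,0]<.75)
p=W[m];print(m.sum(),p.mean(0),cv2.minAreaRect(p[:,:2].astype(np.float32)),np.percentile(p[:,2],[50,95]))
"
```

```text
go [144.8 400.4  -2. ] [-0.2  0.8 -0.6]
go [144.8 400.4  -2. ] [  1.3   0.4 179.4]
t 46.4 tcp [0.484  0.0226 0.3318] ytool 63.4 q [ 0.29  0.4  -0.65  1.8   0.3   1.03  0.63] op 39.9 ff 0.0 F [ 0.2 -0.4 -0.7]
275 [0.53252677 0.44436319 0.30129826] ((0.5329791307449341, 0.44547951221466064), (0.014012312516570091, 0.11134827882051468), 63.84150314331055) [0.30255699 0.30565381]
```

View pics/top4.png

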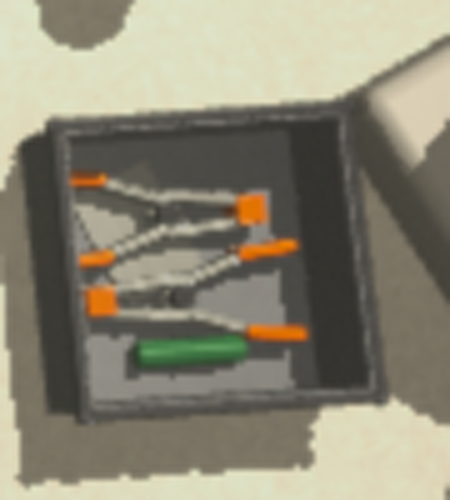

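Call:
{"api": "move_arm", "payload": {"motion": [[20, 55, 0, 0, 0, -0.6, 0.55], [40, 110, 0, 0, 0, -0.6, 0.55], [60, 165, 0, 0, 0, -0.6, 0.55], [80, 221, 0, 0, 0, -0.6, 0.55], [100, 276, 0, 0, 0, -0.6, 0.55]]}}

```text
clock: 47.08
tool_pos: [0.5171, 0.3152, 0.3264]
eef_rot: [0.225, 0.974, -0.005, 0.005]
contact_force: [0.6, -0.8, 0.3]
opening: 0.451
finger_force: 0.0
```

Call:
{"api": "move_arm", "payload": {"motion": [[20, 55, 0, 0, 0, 0, 0.55], [45, 124, 0, 0, 0, 0, 0.55], [45, 124, 0, 0, 0, 0, 0.55], [45, 124, 0, 0, 0, 0, 0.55]]}}

```text
clock: 47.58
tool_pos: [0.5304, 0.445, 0.3249]
eef_rot: [0.224, 0.975, -0.005, 0.005]
contact_force: [1.5, -0.8, 0.1]
opening: 0.451
finger_force: 0.0
```

```bash
python3 -c "
from seg import *
go([.533,.4455,.254],64)
"
```

```text
go [-1.3  2.1 70.9] [-0.5  0.6  0.1]
go [-1.3  2.1 70.9] [  -1.    -0.7 -179.9]
t 47.58 tcp [0.5304 0.445  0.3249] ytool 64.1 q [-0.51  0.74 -0.58  1.15  0.4   1.36  0.06] op 39.7 ff 0.0 F [ 1.5 -0.8  0.1]
```

Call:
{"api": "move_arm", "payload": {"motion": [[-1, 2, 20, 0, 0, 0, 0.55], [-1, 2, 45, 0, 0, 0, 0.55], [-1, 2, 71, 0, 0, 0, 0.55], [-1, 2, 71, 0, 0, 0, 0.55]]}}

```text
clock: 48.08
tool_pos: [0.5336, 0.4418, 0.2535]
eef_rot: [0.226, 0.974, -0.007, 0.004]
contact_force: [-0.4, -0.5, 0.1]
opening: 0.453
finger_force: 0.0
```

Call:
{"api": "move_arm", "payload": {"motion": [[0, 0, 0, 0, 0, 0, 1], [0, 0, 0, 0, 0, 0, 1], [0, 0, 0, 0, 0, 0, 1], [0, 0, 0, 0, 0, 0, 1], [0, 0, 0, 0, 0, 0, 1]], "newtons": 15}}

```text
clock: 48.7
tool_pos: [0.5331, 0.4459, 0.2561]
eef_rot: [0.224, 0.974, -0.004, 0.005]
contact_force: [-1.1, -3.1, 5.4]
opening: 0.101
finger_force: 14.3
```

Call:
{"api": "move_arm", "payload": {"motion": [[0, -28, -4, 0, 0, 0, 1], [0, -57, -5, 0, 0, 0, 1], [0, -85, -2, 0, 0, 0, 1], [0, -113, 4.5, 0, 0, 0, 1], [0, -139.5, 14.4, 0, 0, 0, 1]]}}

```text
clock: 49.32
tool_pos: [0.4712, 0.3209, 0.2409]
eef_rot: [0.224, 0.975, -0.003, 0.004]
contact_force: [1.9, 5.0, -8.7]
opening: 0.099
finger_force: 15.5
```

```bash
python3 -c "
from seg import *
go([.411+.136*.4384,.197+.136*.8988,.0400+.2017],64)
"
```

```text
go [-0.2 -1.8 -0.8] [-0.2  0.6  0.1]
go [-0.2 -1.8 -0.8] [  -0.9   -0.4 -179.9]
t 49.33 tcp [0.4712 0.3209 0.2409] ytool 64.1 q [-0.33  0.63 -0.6   1.69  0.44  0.95  0.02] op 8.7 ff 15.5 F [ 1.9  5.  -8.7]
```

Call:
{"api": "move_arm", "payload": {"motion": [[0, -25.3, 13.1, 0, 0, 0, 1], [0, -48.8, 29.2, 0, 0, 0, 1], [0, -70.1, 48.2, 0, 0, 0, 1], [0, -88.8, 69.6, 0, 0, 0, 1], [0, -104.7, 93.2, 0, 0, 0, 1]]}}

```text
clock: 49.95
tool_pos: [0.4257, 0.2277, 0.1486]
eef_rot: [0.223, 0.975, -0.002, 0.004]
contact_force: [1.0, 6.0, -3.1]
opening: 0.097
finger_force: 15.1
```

```bash
python3 -c "
from seg import *
go([.411+.0313*.4384,.197+.0313*.8988,.0400+.1085],64)
"
```

```text
go [-0.2 -2.7  0.1] [-0.1  0.5  0.2]
go [-0.2 -2.7  0.1] [  -0.7   -0.2 -179.8]
t 49.95 tcp [0.4257 0.2277 0.1486] ytool 64.2 q [-0.27  0.65 -0.51  2.05  0.58  0.59 -0.07] op 8.5 ff 15.1 F [ 1.   6.  -3.1]
```

Call:
{"api": "move_arm", "payload": {"motion": [[0, -13, 20, 0, 0, 0, 1], [0, -19, 38, 0, 0, 0, 1], [0, -24, 53, 0, 0, 0, 1], [0, -28, 70, 0, 0, 0, 1], [0, -31, 84, 0, 0, 0, 1]]}}

```text
clock: 50.58
tool_pos: [0.4128, 0.2009, 0.0647]
eef_rot: [0.222, 0.975, -0.001, 0.003]
contact_force: [-3.9, 6.8, -0.9]
opening: 0.096
finger_force: 14.9
```

Call:
{"api": "move_arm", "payload": {"motion": [[0, -1, 7, 0, 0, 0, 1], [0, -2, 14, 0, 0, 0, 1], [0, -2, 21, 0, 0, 0, 1], [0, -2, 26, 0, 0, 0, 1], [0, -2, 26, 0, 0, 0, 1]]}}

```text
clock: 51.2
tool_pos: [0.4118, 0.1988, 0.0388]
eef_rot: [0.222, 0.975, -0.001, 0.003]
contact_force: [-4.5, 6.6, -1.2]
opening: 0.098
finger_force: 14.9
```

```bash
python3 -c "
from seg import *
go([.411,.197,.039],64)
w=eyes.snapshot('wrist')
for v in (150,165,180): print([wpt(w,u,v).round(3).tolist() for u in (275,280,285,290,360,380)])
"
```

```text
go [-0.1 -2.  -0.2] [-0.1  0.4  0.3]
go [-0.1 -2.  -0.2] [-6.000e-01 -1.000e-01 -1.797e+02]
t 51.2 tcp [0.4118 0.1988 0.0388] ytool 64.3 q [-0.43  0.82 -0.2   2.19  0.85  0.2  -0.29] op 8.6 ff 14.9 F [-4.5  6.6 -1.2]
[[0.364, 0.216, -0.0], [0.366, 0.219, -0.001], [0.367, 0.222, -0.001], [0.368, 0.224, -0.0], [0.382, 0.262, 0.023], [0.377, 0.263, 0.067]]
[[0.373, 0.212, 0.0], [0.361, 0.221, 0.085], [0.362, 0.223, 0.086], [0.363, 0.225, 0.086], [0.374, 0.249, 0.088], [0.377, 0.256, 0.088]]
[[0.365, 0.217, 0.088], [0.366, 0.219, 0.089], [0.366, 0.221, 0.09], [0.367, 0.222, 0.089], [0.379, 0.247, 0.088], [0.383, 0.255, 0.086]]
```

Call:
{"api": "move_arm", "payload": {"motion": [[0, -1, 2, 0, 0, 0, 1], [0, -1, 3, 0, 0, 0, 1], [0, -1, 3, 0, 0, 0, 0.55], [0, -1, 3, 0, 0, 0, 0.55], [0, -1, 3, 0, 0, 0, 0.55]]}}

```text
clock: 51.88
tool_pos: [0.4133, 0.1931, 0.0362]
eef_rot: [0.225, 0.974, -0.004, 0.005]
contact_force: [0.3, 0.2, -0.5]
opening: 0.409
finger_force: 0.0
```

Call:
{"api": "move_arm", "payload": {"motion": [[0, 0, 0, 0, 0, 0, 0.55], [0, 0, -30, 0, 0, 0, 0.55], [0, 0, -80, 0, 0, 0, 0.55], [0, 0, -130, 0, 0, 0, 0.55], [0, 0, -130, 0, 0, 0, 0.55]]}}

```text
clock: 52.5
tool_pos: [0.4139, 0.1958, 0.1692]
eef_rot: [0.225, 0.974, -0.002, 0.007]
contact_force: [0.0, 0.2, -0.1]
opening: 0.45
finger_force: 0.0
```

Call:
{"api": "move_arm", "payload": {"motion": [[0, -50, 0, 0, 0, 0, 0.55], [0, -110, 0, 0, 0, 0, 0.55], [0, -170, 0, 0, 0, 0, 0.55], [0, -170, 0, 0, 0, 0, 0.55], [0, -170, 0, 0, 0, 0, 0.55]]}}

```text
clock: 53.12
tool_pos: [0.3383, 0.0425, 0.1671]
eef_rot: [0.224, 0.974, -0.004, 0.005]
contact_force: [-0.3, 1.5, -0.6]
opening: 0.448
finger_force: 0.0
```

```bash
python3 -c "
from seg import *
t=eyes.snapshot('top');W=world(t);A=world(dict(np.load('top0.npz')))
for n,(u,v) in dict(lidfront=(200,225),lf2=(185,275),mid=(163,235),bar=(208,246),jar=(422,169),tin=(388,157),cork=(231,215),stop=(195,148),phone=(363,288),paddle=(320,152),brush=(234,147)).items(): print(n,W[v-1:v+2,u-1:u+2].mean((0,1)).round(3),A[v-1:v+2,u-1:u+2].mean((0,1)).round(3))
for o in clips(t):print(o)
print(r.get_state()['tool_pos'],r.get_state()['clock'],r.get_state()['contact_force'])
"
```

```text
lidfront [0.494 0.211 0.086] [0.494 0.212 0.086]
lf2 [0.355 0.274 0.   ] [0.355 0.274 0.   ]
mid [0.468 0.312 0.093] [0.468 0.312 0.093]
bar [0.432 0.168 0.196] [0.436 0.191 0.078]
jar [ 0.639 -0.411  0.07 ] [ 0.639 -0.411  0.07 ]
tin [ 0.681 -0.324  0.049] [ 0.681 -0.324  0.05 ]
cork [0.511 0.116 0.156] [0.526 0.133 0.031]
stop [0.727 0.237 0.039] [0.726 0.236 0.04 ]
phone [ 0.309 -0.243  0.009] [ 0.309 -0.243  0.008]
paddle [ 0.714 -0.134  0.003] [ 0.714 -0.134  0.003]
brush [0.733 0.124 0.017] [0.733 0.124 0.017]
odd [223 208  15  15 172] [0.52440179 0.1335683 ]
{'px': array([422., 236.]), 'piv': array([nan, nan]), 'yaw': np.float64(nan), 'gm': array([nan, nan]), 'span': np.float64(nan), 'len': np.float64(nan), 'jl': np.float64(nan)}
[0.33873588 0.0431366  0.16718115] 53.175 [ 0.24249616  0.45755833 -0.40254125]seg.py:21: RuntimeWarning: Mean of empty slice.
  g1=g[gw>0].mean(0);g2=g[gw<0].mean(0);gm=(g1+g2)/2
  ret = um.true_divide(
```

The lid reads the same height as at the start, so it is closed. Nothing else has shifted and the gripper is clear. Handing in.

```bash
python3 -c "
from h import *
print(finish_job())"
```

```text
the job is handed in; nothing more can be done
None
```

I handed the job in at about 53 s: the four stiff clips are in the toolbox, the two weak ones are in the scrap bin, the lid is closed, and the other things on the bench showed no shift in the camera checks; the judge's verdict was not shown to me.

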